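Shut the tea cupboard and hold the infuser over the mug to drip

TASK

First push the open door of the small tea cupboard fully shut, until its catch takes it. Then lift the steel tea infuser by its grip bar out of the drip dish, carry it over the jars and hold it upright over the middle of the mug by the sink with its bottom about two centimetres above the mug's rim, so that it can drip into the mug without touching it. Finish like that, still holding the infuser there: do not set it down or let go, and leave the mug, the jars, the glass and the tin where they stand.

Things in the scene. Friction and masses are not known exactly. Their poses are not given: they have to be found in the camera images.
- cupboard_door (a joint): Hinge of the cupboard's door, rad: 0 is fully shut, it opens towards the robot and starts at 0.9 to 1.35. A spring roller catch resists over the last 0.12 rad (push with about 5 to 10 N near the free edge) and from about 0.05 rad pulls the door shut to 0 and keeps it there. Otherwise the door turns easily and stays where it is left.
- cupboard: The tea cupboard, fixed: a pale wooden box 130 deep (x) x 170 wide (y) x 200 high mm at the back of the worktop, turned by up to 0.1 rad; origin at the centre of its underside, its open front looks along -x.
- door_hinge (a point): Point on the hinge line of the white door, on its outer face, 100 mm above the worktop; it turns with the door. z up; -y runs along the door from the hinge (left seen from the robot) to the free edge 166 mm away; -x points out of the outer face. With the door shut these are the cupboard's axes. The door is 15 mm thick and reaches from 3 to 197 mm above the worktop.
- door_push (a point): Point on the door's outer face, 25 mm from the free edge (141 mm from the hinge line), 153 mm above the worktop: a good place to push. Same axes as door_hinge. Below it, 138 mm from the hinge and 88 mm above the worktop, a steel knob of 22 mm diameter stands 26 mm out of the face.
- infuser_grip (a point): Centre of the black grip bar on top of the loose tea infuser (about 90 g). The bar is 52 mm long along x, 13 mm thick along y and 14 mm high; its centre is 100 mm above the infuser's bottom, and z is up. Grip it across y from above; there are 38 mm free between the bar and the basket's rim.
- infuser_bottom (a point): Centre of the infuser's underside, same axes. At the start it stands in the middle of a low white fixed dish (88 mm across, 12 mm high), 4 mm above the worktop.
- infuser: The loose infuser: a round perforated steel basket 55 mm high, 46 mm across the bottom and 60 mm across the rim, with two upright wires that carry the grip bar, 107 mm high in all; origin at the centre of its underside (as infuser_bottom).
- mug_mouth (a point): Centre of the mug's round mouth, in the plane of its rim, 93 mm above the worktop. The mug is the cream one with a handle, 92 mm across its bowl; the handle points along -y and ends 81 mm from the bowl's axis. z is up. It may change places with the glass tumbler.
- mug: The loose mug (about 320 g); origin under it at worktop height, 17.5 mm from the bowl's axis towards the handle.
- tumbler: Bystander: plain clear glass without a handle, 81 mm across, 93 mm high; origin at the centre of its underside. It may change places with the mug.
- honey_jar: Bystander in the way: wide glass jar with a flat grey lid, 71 mm across, 110 mm high; origin at the centre of its underside.
- spice_jar: Bystander in the way: slim jar with a yellow-brown cap, 42 mm across, 106 mm high; origin at the centre of its underside.
- tin: Bystander: low food tin, 75 mm across, 58 mm high; origin at the centre of its underside.
Things that resemble listed ones, but are neither listed nor needed, are in the scene too. What is shaped like the infuser but orange is not meant.

How it is judged:
By the outcome, as a careful person would: the job done as asked, in the order asked, and still so for the second after the job is handed in, while the arm keeps its last pose, push and grip.
It also fails if it takes over 58 s, if anything falls off the work surface, if the arm or the gripper's body presses on something with over 40 N, if the wrist force passes 120 N, or if a joint passes its speed limit or range.

ROBOT

A 6-joint arm with a two-finger parallel gripper is mounted at the origin on a cart in front of the work surface, level with it; the furniture and walls round the work are solid. World frame = base frame: x ahead of the robot, y to its left, z up, the work surface at z = 0. Lengths are in m, angles in rad, forces in N, time in s.
With the tool pointing down it reaches from about 0.25 to 0.775 m from the base axis. Payload 8.9 kg.
Tool frame: the origin (TCP) lies between the finger pads; the fingertips stand tips_ahead ahead of it and the grasp point (between the pads) lies 2 mm behind it (tips_ahead is the distance from the TCP to the fingertips, in m); z points along the fingers, x is the direction in which the jaws open and shut, and the axes are right-handed (so a half turn about z gives the same grasp; the last joint's range is limited). The gripper opens to 85 mm and grips with 20 to 120 N. Pads are 22 mm wide; open, the fingers measure 114 mm over their backs; the gripper's body (76 mm by 85 mm) begins 54 mm behind the grasp point. The pads swing forward as they close: fully open they stand 13 mm farther back than shut.
Start: joints at [-1.369, 0.291, -0.153, 1.127, 0, 1.431], TCP at [0.175, -0.495, 0.213] pointing down, gripper open.
Joint ranges: [-2.52, 2.52], [-0.91, 1.74], [-1.3, 1.37], [-1.96, 2.02], [-1.52, 1.47], [-3.14, 3.14]. Speed limits (rad/s): [2.22, 2.22, 2.79, 3.14, 3.14, 3.14].

INTERFACE

Orientations are given as a unit quaternion [w, x, y, z].
In Python, from plant import get_obs, read_camera, camera_info, job_done, tips_ahead gives the robot as it stands.
- The arm moves only by the tool drive_tool, never from a script. Its argument "rows" is a list of rows, each an object with "dp": the shift along the tool's x, y, z in cm, a list of three; "turn": the turn about the tool's z in degrees; "gripper": the closure, from -1 (fully open) to 1 (shut), so that 0 is half open. A call has 1 to 12 rows; each row shifts and turns the commanded pose from where the row before left it, along the tool's axes as they then stand; what a row does not reach is not made up. A row lasts 1/8 s, in which the tool goes at most 62.5 mm and 10.7 degrees, less where a joint would pass 70% of its speed; a pose out of reach is approached as far as the arm can. A call is refused whole if a number of a shift passes 6.25 or a number of a turn 10.7, either way. A call with a gripper value outside its range is refused whole. The fingers move at their own pace and stop on an object; "grip_force" is the grip in N (left out, the last holds). Time passes only in rows, so rows that do not move let the fingers close. It gives the time, the measured TCP pose, the force and the opening at its end, in the units of the state.
- get_obs(): the state, without advancing time (a new reading comes with each control period).
- read_camera(name): name is "scene" or "top" or "wrist"; returns the picture (400x640x3 uint8, red, green, blue); there is no depth.
- camera_info(name): a dict with "intrinsics" (3x3 intrinsics, pixels), "position" and "rotation" of the camera in the world; the wrist camera has in their place "hand_eye" (4x4, takes a point from camera to tool coordinates, whose origin is the TCP and whose axes are the tool frame's). Camera axes: x right, y down, z forward; pixel columns grow to the right and rows downward; lengths in m; the calibration is good to about 2 mm. A picture is of the moment at which its call begins: read the wrist's pose just before it. camera_info takes no time and is no camera call.
- job_done(): hands the job in, once; it reports no verdict.
The state is a dict: "time": time; "joint_positions": joint angles; "qd": joint speeds; "effort": joint torques, N m; "eef_pos": TCP position; "eef_rot": TCP orientation; "force": force on the tool from outside, world axes, zero at the start; "ft_torque": the same for the moment, N m; "finger_gap": finger opening in m.
Only numpy, scipy, OpenCV 4.12 (cv2) and the standard library are available. Lean on these libraries where they do the work, as an engineer would, in place of code of your own. Each camera call takes 0.05 s, during which the arm holds its last target.

## Working session

There is one attempt and no reset: what is moved stays moved. The work goes in short steps, Python scripts to look and compute and a tool call to move; the robot and the scene stay as the last step left them, time stands still between calls to the robot, and variables do not carry over. Pictures are saved under pics/ and viewed, and the job is handed in when it is done.

Besides the shell and the picture viewer there is one more tool, called as name(argument=value, ...), one argument or row to a line, values as JSON. drive_tool: Moves the arm, as the interface text tells. Its arguments: {"type":"object","properties":{"rows":{"type":"array","items":{"type":"object","properties":{"dp":{"type":"array","items":{"type":"number"}},"turn":{"type":"number"},"gripper":{"type":"number"}}}},"grip_force":{"type":"number"}},"required":["rows"]}

```bash
ls; mkdir -p pics
python3 - <<'E'
from plant import *
import cv2
o=get_obs(); print(o)
print(tips_ahead)
import numpy as np
np.set_printoptions(precision=4,suppress=True)
for n in ["scene","top","wrist"]:
    print(n,camera_info(n))
    cv2.imwrite(f"pics/{n}0.png",read_camera(n)[:,:,::-1])
E
```

```text
pics
{'time': 0.0, 'joint_positions': array([-1.36928951e+00,  2.91262294e-01, -1.54131289e-01,  1.12670587e+00,
        3.83830050e-05,  1.43150969e+00]), 'qd': array([ 0.00099473,  0.00152271,  0.00105153,  0.00122358, -0.00106823,
        0.00059241]), 'effort': array([-2.50522666e-03, -5.37145007e+01,  3.31369615e+01,  1.61313376e-02,
       -4.73295459e-04, -6.27053907e-06]), 'eef_pos': array([ 0.17540209, -0.49433881,  0.21223982]), 'eef_rot': array([-4.60156690e-04,  8.16772436e-01, -5.76959585e-01, -4.61690685e-04]), 'force': array([ 0.2217342 , -0.33768122,  0.49501509]), 'ft_torque': array([-0.05574482,  0.02280252,  0.01206612]), 'finger_gap': 0.08517781727212997}
0.017
scene {'intrinsics': array([[515.2958,   0.    , 316.4795],
       [  0.    , 515.2958, 202.4651],
       [  0.    ,   0.    ,   1.    ]]), 'position': array([-0.0335,  0.5374,  1.3454]), 'rotation': array([ 0.1194, -0.4636,  0.849 , -0.2237])}
top {'intrinsics': array([[363.62  ,   0.    , 320.6606],
       [  0.    , 363.62  , 205.1332],
       [  0.    ,   0.    ,   1.    ]]), 'position': array([0.3847, 0.1253, 1.0132]), 'rotation': array([-0.0615,  0.7133, -0.6968,  0.0437])}
wrist {'intrinsics': array([[276.8079,   0.    , 321.3325],
       [  0.    , 276.8079, 201.3823],
       [  0.    ,   0.    ,   1.    ]]), 'hand_eye': array([[ 1.    , -0.0006, -0.0003, -0.0006],
       [ 0.0006,  0.947 ,  0.3211, -0.0841],
       [ 0.0001, -0.3211,  0.947 , -0.161 ],
       [ 0.    ,  0.    ,  0.    ,  1.    ]])}
```

View pics/scene0.png

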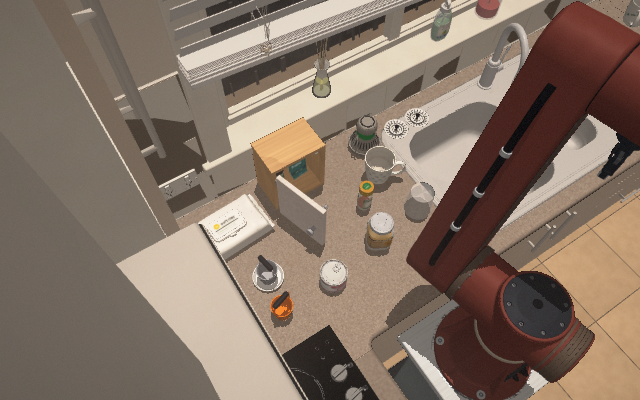

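View pics/top0.png

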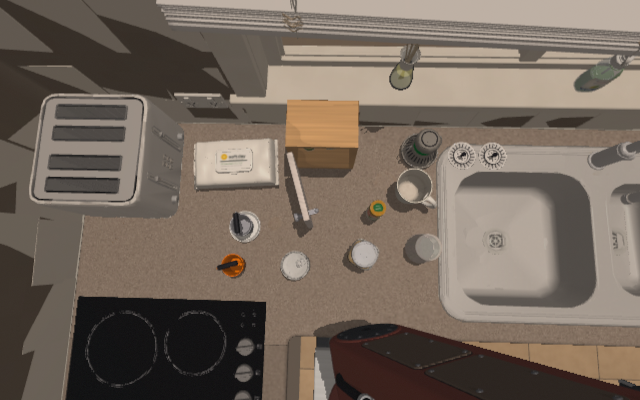

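View pics/wrist0.png

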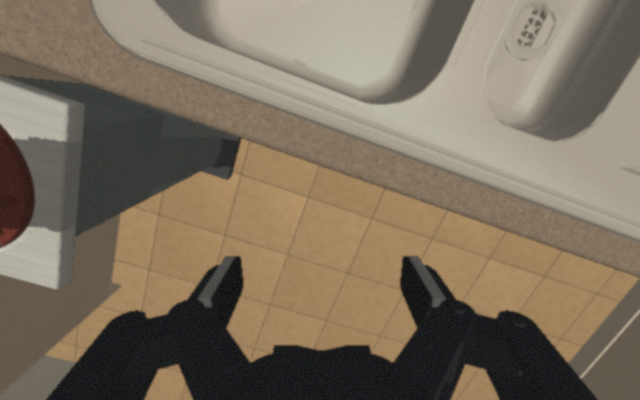

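The top view shows the door running from about (290,155) to (308,222), the infuser in its dish at about (245,227) and the orange lookalike at (232,266). The mug is at (413,187), the tumbler at (427,248), the jars at (364,255) and (377,209), and the tin at (295,266). I'll enlarge both views to measure.

```bash
cat > h.py <<'E'
import numpy as np, cv2
from scipy.spatial.transform import Rotation as R
from plant import *
np.set_printoptions(precision=4,suppress=True)
def rot(q): return R.from_quat([q[1],q[2],q[3],q[0]]).as_matrix()
def cam(n,obs=None):
    c=camera_info(n);K=np.array(c["intrinsics"])
    if n=="wrist":
        H=np.array(c["hand_eye"]);Rt=rot(obs["eef_rot"])
        return K,obs["eef_pos"]+Rt@H[:3,3],Rt@H[:3,:3]
    return K,np.array(c["position"]),rot(c["rotation"])
def ray(n,u,v,obs=None):
    K,p,Rm=cam(n,obs); d=Rm@np.linalg.inv(K)@[u,v,1.]; return p,d/np.linalg.norm(d)
def onz(n,u,v,z,obs=None):
    p,d=ray(n,u,v,obs); return p+d*(z-p[2])/d[2]
def tri(rs):
    A=sum(np.eye(3)-np.outer(d,d) for p,d in rs); b=sum((np.eye(3)-np.outer(d,d))@p for p,d in rs)
    x=np.linalg.solve(A,b); return x,[np.linalg.norm((np.eye(3)-np.outer(d,d))@(x-p)) for p,d in rs]
def proj(n,P,obs=None):
    K,p,Rm=cam(n,obs); q=K@(Rm.T@(np.asarray(P,float)-p)); return q[:2]/q[2]
E
python3 - <<'E'
from h import *
t=cv2.imread("pics/top0.png"); s=cv2.imread("pics/scene0.png")
a=t[90:290,200:400]; cv2.imwrite("pics/t_a.png",cv2.resize(a,None,fx=3,fy=3,interpolation=cv2.INTER_CUBIC))
a=t[140:290,330:460]; cv2.imwrite("pics/t_b.png",cv2.resize(a,None,fx=4,fy=4,interpolation=cv2.INTER_CUBIC))
a=s[110:320,230:450]; cv2.imwrite("pics/s_a.png",cv2.resize(a,None,fx=2.8,fy=2.8,interpolation=cv2.INTER_CUBIC))
for n,u,v,z in [("inf dish",245,227,.012),("mug",414,187,.093),("tumbler",427,248,.093),("honey",364,255,.11),("spice",377,209,.106),("tin",295,266,.058),("hinge top",290,154,.197),("free top",309,222,.197),("cupFL",287,147,.2),("cupFR",357,147,.2),("cupBL",288,101,.2),("cupBR",358,102,.2)]:
    print(n,onz("top",u,v,z))
E
```

```text
inf dish [0.4688 0.3607 0.012 ]
mug [ 0.5747 -0.0879  0.093 ]
tumbler [ 0.4201 -0.1182  0.093 ]
honey [0.3985 0.0402 0.11  ]
spice [0.5139 0.0082 0.106 ]
tin [0.3666 0.2137 0.058 ]
hinge top [0.6255 0.2217 0.197 ]
free top [0.4679 0.1727 0.197 ]
cupFL [0.6413 0.2289 0.2   ]
cupFR [0.6442 0.0667 0.2   ]
cupBL [0.7542 0.231  0.2   ]
cupBR [0.7542 0.0655 0.2   ]
```

View pics/t_a.png

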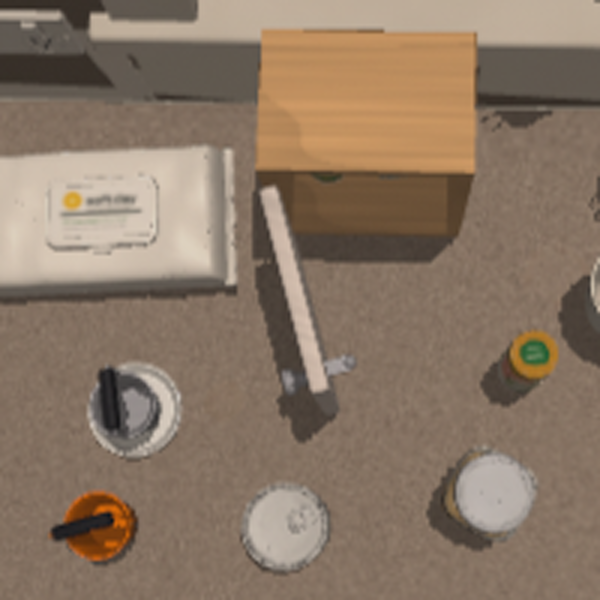

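View pics/t_b.png

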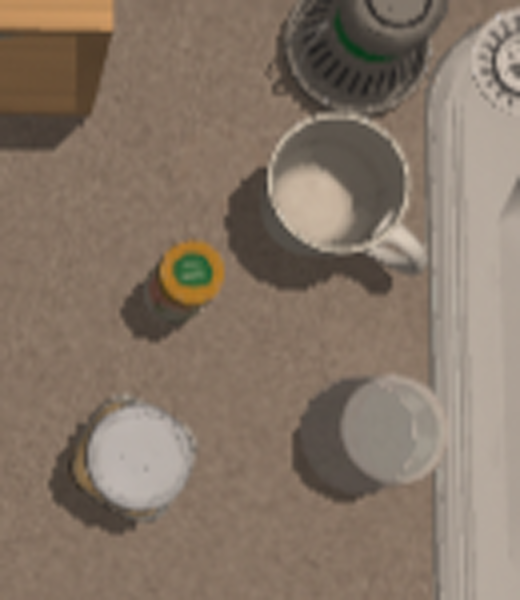

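View pics/s_a.png

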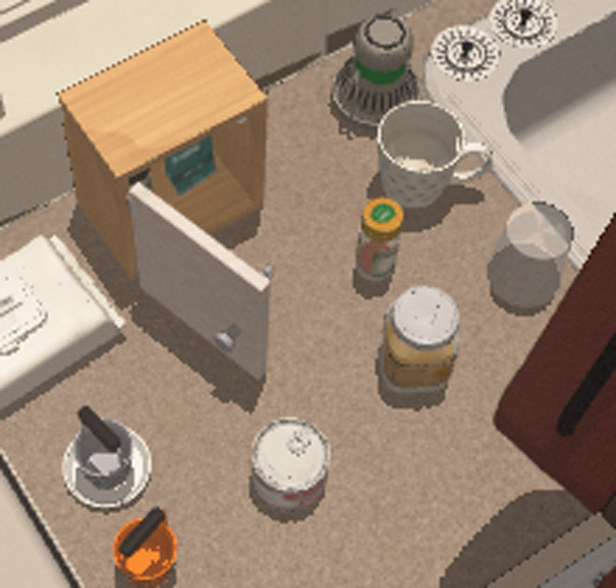

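Run:
```python
from h import *
T=lambda u,v:(200+u/3,90+v/3)
TB=lambda u,v:(330+u/4,140+v/4)
S=lambda u,v:(230+u/2.8,110+v/2.8)
for n,p,z in [("hingeO",T(261,190),.197),("freeO",T(312,391),.197),("freeI",T(327,387),.197),("hingeI",T(277,187),.197),("FL",T(257,169),.2),("FR",T(476,172),.2),("BL",T(261,30),.2),("BR",T(477,32),.2),("barA",T(108,368),.108),("barB",T(112,432),.108)]:
    print(n,onz("top",*p,z))
for n,p,z in [("hingeO",S(131,190),.197),("freeO",S(262,291),.197),("freeI",S(270,281),.197),("FL",S(117,172),.2),("FR",S(267,97),.2)]: print("sc",n,onz("scene",*p,z))
def t(n,a,b): print(n,*tri([ray("top",*a),ray("scene",*b)]))
t("bar centre",T(110,401),S(99,428))
t("barfar",T(108,370),S(83,409)); t("barnear",T(112,431),S(117,448))
print("dish",onz("top",*T(134,409),.012),onz("scene",*S(107,468),.010))
print("mug",onz("top",*TB(338,184),.093),onz("scene",*S(421,138),.093))
print("honey",onz("top",*TB(140,456),.11),onz("scene",*S(425,314),.11))
print("spice",onz("top",*TB(192,272),.106),onz("scene",*S(382,214),.106))
print("tumbler",onz("top",*TB(393,429),.093),onz("scene",*S(540,230),.093))
```

```text
hingeO [0.627  0.2287 0.197 ]
freeO [0.4714 0.1841 0.197 ]
freeI [0.4747 0.1729 0.197 ]
hingeI [0.6297 0.2164 0.197 ]
FL [0.6429 0.2321 0.2   ]
FR [0.6435 0.0629 0.2   ]
BL [0.7567 0.2335 0.2   ]
BR [0.7575 0.0632 0.2   ]
barA [0.4964 0.363  0.108 ]
barB [0.4427 0.3564 0.108 ]
sc hingeO [0.6258 0.2303 0.197 ]
sc freeO [0.4695 0.1856 0.197 ]
sc freeI [0.4742 0.1739 0.197 ]
sc FL [0.6484 0.232  0.2   ]
sc FR [0.6446 0.0654 0.2   ]
bar centre [0.4703 0.3619 0.1033] [np.float64(0.0015810693578323675), np.float64(0.0015810693578324762)]
barfar [0.4962 0.3651 0.1018] [np.float64(0.0008623151406682949), np.float64(0.0008623151406682418)]
barnear [0.4446 0.3582 0.1036] [np.float64(0.0009835159979145153), np.float64(0.000983515997914392)]
dish [0.4706 0.3617 0.012 ] [0.4687 0.3642 0.01  ]
mug [ 0.5774 -0.0892  0.093 ] [ 0.5771 -0.0856  0.093 ]
honey [0.401  0.0378 0.11  ] [0.402  0.0406 0.11  ]
spice [0.5164 0.0057 0.106 ] [0.5177 0.0083 0.106 ]
tumbler [ 0.422  -0.1214  0.093 ] [ 0.4221 -0.1205  0.093 ]
```

drive_tool(
  rows=[
    {"dp":[0,0,-1.5],"turn":-10,"gripper":1},
    {"dp":[0,0,-1.5],"turn":-10,"gripper":1},
    {"dp":[0,0,-1.5],"turn":-10,"gripper":1},
    {"dp":[0,0,-1.5],"turn":-10,"gripper":1},
    {"dp":[0,0,-1.5],"turn":-10,"gripper":1},
    {"dp":[0,0,-1.5],"turn":-10,"gripper":1},
    {"dp":[0,0,0],"turn":-10,"gripper":1},
    {"dp":[0,0,0],"turn":-10,"gripper":1},
    {"dp":[0,0,0],"turn":-10,"gripper":1},
    {"dp":[0,0,0],"turn":-10,"gripper":1},
    {"dp":[0,0,0],"turn":-10,"gripper":1},
    {"dp":[0,0,0],"turn":-10,"gripper":1},
  ],
)

```text
time: 1.65
eef_pos: [0.1755, -0.4946, 0.3025]
eef_rot: [-0.0, 0.907, 0.421, 0.0]
force: [-0.4, 0.3, 0.8]
finger_gap: 0.0003
```

drive_tool(
  rows=[
    {"dp":[0,0,0],"turn":-10,"gripper":1},
    {"dp":[0,0,0],"turn":-10,"gripper":1},
    {"dp":[0,0,0],"turn":-10,"gripper":1},
    {"dp":[0,0,0],"turn":-10,"gripper":1},
    {"dp":[0,0,0],"turn":-7.5,"gripper":1},
    {"dp":[0,0,0],"turn":0,"gripper":1},
  ],
)

```text
time: 2.4
eef_pos: [0.1755, -0.4947, 0.3026]
eef_rot: [-0.0, 0.663, 0.749, 0.0]
force: [-0.5, -0.4, -0.7]
finger_gap: -0.0001
```

```bash
cat >> h.py <<'E'
def go(P):
    o=get_obs();Rt=rot(o["eef_rot"]); return Rt.T@(np.array(P)-o["eef_pos"])*100
def st():
    o=get_obs();Rt=rot(o["eef_rot"]);print("t",o["time"],"p",o["eef_pos"],"x",Rt[:,0],"z",Rt[:,2],"f",o["force"],"gap",o["finger_gap"],"q",o["joint_positions"])
E
python3 - <<'E'
from h import *
st(); print(go([.50,.27,.30]),go([.35,-.1,.3]))
E
```

```text
t 2.4 p [ 0.1755 -0.4947  0.3026] x [-0.1214  0.9926  0.0005] z [-0.0001  0.0005 -1.    ] f [-0.4842 -0.3567 -0.6593] gap -8.552228364840668e-05 q [-1.3693  0.2595  0.0385  1.3503  0.     -1.491 ]
[71.9615 41.4982  0.2914] [37.0567 22.1162  0.2759]
```

drive_tool(
  rows=[
    {"dp":[3.7,2.2,0],"turn":0,"gripper":1},
    {"dp":[3.7,2.2,0],"turn":0,"gripper":1},
    {"dp":[3.7,2.2,0],"turn":0,"gripper":1},
    {"dp":[3.7,2.2,0],"turn":0,"gripper":1},
    {"dp":[3.7,2.2,0],"turn":0,"gripper":1},
    {"dp":[3.7,2.2,0],"turn":0,"gripper":1},
    {"dp":[3.7,2.2,0],"turn":0,"gripper":1},
    {"dp":[3.7,2.2,0],"turn":0,"gripper":1},
    {"dp":[3.7,2.2,0],"turn":0,"gripper":1},
    {"dp":[3.7,2.2,0],"turn":0,"gripper":1},
  ],
)

```text
time: 3.65
eef_pos: [0.3489, -0.0994, 0.3029]
eef_rot: [0.0, 0.664, 0.748, 0.0]
force: [-0.4, -0.1, 0.7]
finger_gap: -0.0
```

Run:
```python
from h import *
st(); print(go([.49,.255,.30]))
```

```text
t 3.65 p [ 0.3489 -0.0994  0.3029] x [-0.1185  0.993  -0.0003] z [ 0.0005 -0.0003 -1.    ] f [-0.3779 -0.0598  0.6885] gap -2.6974363235345336e-05 q [-0.4797 -0.0641 -0.3255  1.3089 -0.     -0.5984]
[33.5149 18.2057  0.2898]
```

drive_tool(
  rows=[
    {"dp":[3.35,1.8,0],"gripper":1},
    {"dp":[3.35,1.8,0],"gripper":1},
    {"dp":[3.35,1.8,0],"gripper":1},
    {"dp":[3.35,1.8,0],"gripper":1},
    {"dp":[3.35,1.8,0],"gripper":1},
    {"dp":[3.35,1.8,0],"gripper":1},
    {"dp":[3.35,1.8,0],"gripper":1},
    {"dp":[3.35,1.8,0],"gripper":1},
    {"dp":[3.35,1.8,0],"gripper":1},
    {"dp":[3.35,1.8,0],"gripper":1},
    {"dp":[0,0,0],"gripper":1},
  ],
)

```text
schema error: expected keys dp, turn, gripper
```

Run:
```python
from h import *
st(); print(go([.49,.255,.168]))
cv2.imwrite("pics/w1.png",read_camera("wrist")[:,:,::-1])
```

```text
t 3.65 p [ 0.3489 -0.0994  0.3029] x [-0.1185  0.993  -0.0003] z [ 0.0005 -0.0003 -1.    ] f [-0.3779 -0.0598  0.6885] gap -2.6974363235345336e-05 q [-0.4797 -0.0641 -0.3255  1.3089 -0.     -0.5984]
[33.519  18.2    13.4898]
```

View pics/w1.png

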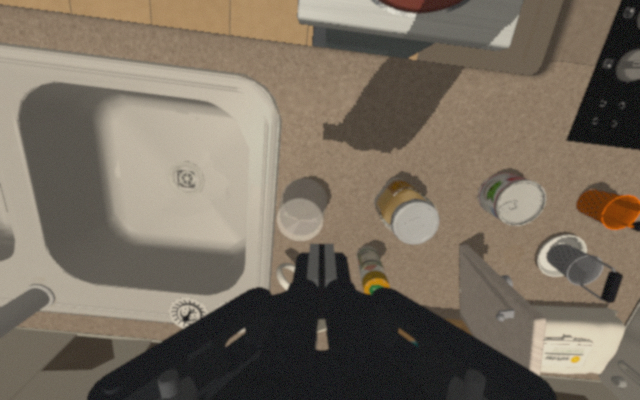

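The move was refused because the rows had no "turn" key, so the arm is still over the jars. I'll resend it complete.

drive_tool(
  rows=[
    {"dp":[3.35,1.8,0],"turn":0,"gripper":1},
    {"dp":[3.35,1.8,0],"turn":0,"gripper":1},
    {"dp":[3.35,1.8,0],"turn":0,"gripper":1},
    {"dp":[3.35,1.8,0],"turn":0,"gripper":1},
    {"dp":[3.35,1.8,0],"turn":0,"gripper":1},
    {"dp":[3.35,1.8,0],"turn":0,"gripper":1},
    {"dp":[3.35,1.8,0],"turn":0,"gripper":1},
    {"dp":[3.35,1.8,0],"turn":0,"gripper":1},
    {"dp":[3.35,1.8,0],"turn":0,"gripper":1},
    {"dp":[3.35,1.8,0],"turn":0,"gripper":1},
    {"dp":[0,0,0],"turn":0,"gripper":1},
  ],
)

```text
time: 5.08
eef_pos: [0.4866, 0.2557, 0.3019]
eef_rot: [-0.0, 0.663, 0.749, -0.0]
force: [-0.5, -0.5, -0.2]
finger_gap: -0.0001
```

Run:
```python
from h import *
st(); print(go([.49,.255,.178]))
cv2.imwrite("pics/s2.png",read_camera("scene")[100:320,200:500,::-1].repeat(2,0).repeat(2,1))
cv2.imwrite("pics/w2.png",read_camera("wrist")[:,:,::-1])
```

```text
t 5.075 p [0.4866 0.2557 0.3019] x [-0.1215  0.9926  0.0001] z [-0.0008  0.     -1.    ] f [-0.5356 -0.474  -0.2152] gap -7.745140785484624e-05 q [0.3506 0.3101 0.106  1.3675 0.0003 0.2288]
[-0.1092  0.3432 12.3931]
```

View pics/w2.png

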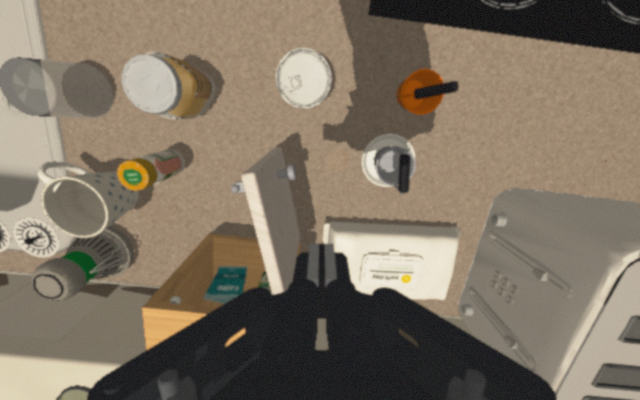

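View pics/s2.png

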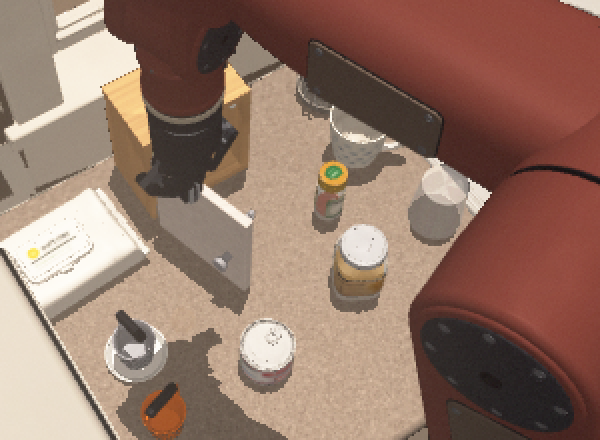

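The wrist view shows the fingers on the outer side of the door, with its top edge at about (265,170) to (290,290). The infuser is clear at (390,165), so I can go down.

drive_tool(
  rows=[
    {"dp":[0,0,2.5],"turn":0,"gripper":1},
    {"dp":[0,0,2.5],"turn":0,"gripper":1},
    {"dp":[0,0,2.5],"turn":0,"gripper":1},
    {"dp":[0,0,2.5],"turn":0,"gripper":1},
    {"dp":[0,0,2.5],"turn":0,"gripper":1},
    {"dp":[-1,0.2,0],"turn":0,"gripper":1},
    {"dp":[-1,0.2,0],"turn":0,"gripper":1},
    {"dp":[-1,0.2,0],"turn":0,"gripper":1},
    {"dp":[-1,0.2,0],"turn":0,"gripper":1},
  ],
)

```text
time: 6.3
eef_pos: [0.4998, 0.2143, 0.1786]
eef_rot: [0.0, 0.663, 0.749, 0.001]
force: [0.5, 0.2, -0.7]
finger_gap: 0.0
```

Run:
```python
from h import *
st()
H=np.array([.627,.2295])
for r in (.015,):
  for th in (1.3,1.1,.9,.7,.5,.3,.15,0,-.05):
    d=np.array([-np.sin(th),-np.cos(th)]);n=np.array([-np.cos(th),np.sin(th)])
    p=H+.13*d+r*n; print(th,p,go([*p,.176]))
```

```text
t 6.3 p [0.4998 0.2143 0.1786] x [-0.1217  0.9926  0.0001] z [ 0.0013  0.0003 -1.    ] f [ 0.4802  0.2485 -0.6804] gap 4.124532738542244e-05 q [ 0.2706  0.3463 -0.1664  1.0568 -0.0001  0.1486]
1.3 [0.4977 0.2092] [-0.4791 -0.2702  0.2586]
1.1 [0.5043 0.1839] [-3.0686  0.0787  0.2587]
0.9 [0.5158 0.1604] [-5.5372  0.9351  0.2595]
0.7 [0.5318 0.1397] [-7.7864  2.2649  0.261 ]
0.5 [0.5515 0.1226] [-9.7265  4.015   0.263 ]
0.3 [0.5743 0.1097] [-11.2804   6.1157   0.2655]
0.15 [0.5927 0.1032] [-12.1543   7.8713   0.2677]
0 [0.612  0.0995] [-12.756    9.7378   0.2701]
-0.05 [0.6185 0.0989] [-12.8935  10.3774   0.2709]
```

drive_tool(
  rows=[
    {"dp":[-1,0,0],"turn":0,"gripper":1},
    {"dp":[-1,0,0],"turn":0,"gripper":1},
    {"dp":[-1.1,0.1,0],"turn":0,"gripper":1},
    {"dp":[-1.2,0.4,0],"turn":0,"gripper":1},
    {"dp":[-1.2,0.5,0],"turn":0,"gripper":1},
    {"dp":[-1.1,0.6,0],"turn":0,"gripper":1},
    {"dp":[-1.1,0.7,0],"turn":0,"gripper":1},
    {"dp":[-1,0.8,0],"turn":0,"gripper":1},
    {"dp":[-1,0.9,0],"turn":0,"gripper":1},
    {"dp":[-0.8,1,0],"turn":0,"gripper":1},
    {"dp":[-0.8,1,0],"turn":0,"gripper":1},
  ],
)

```text
time: 7.68
eef_pos: [0.5733, 0.1102, 0.178]
eef_rot: [-0.0, 0.662, 0.749, 0.001]
force: [1.3, 4.9, 6.8]
finger_gap: -0.0001
```

Run:
```python
from h import *
st(); print(go([.592,.103,.178]),go([.612,.098,.178]))
cv2.imwrite("pics/t3.png",read_camera("top")[80:280,180:480,::-1].repeat(2,0).repeat(2,1))
cv2.imwrite("pics/s3.png",read_camera("scene")[100:320,200:500,::-1].repeat(2,0).repeat(2,1))
```

```text
t 7.675 p [0.5733 0.1102 0.178 ] x [-0.1226  0.9925  0.001 ] z [ 0.0004  0.001  -1.    ] f [1.2935 4.8681 6.7992] gap -0.00010445607940078264 q [ 0.0641  0.4218 -0.0531  1.0954  0.001  -0.0588]
[-0.945   1.7716  0.0044] [-1.6864  3.6952  0.0047]
```

View pics/t3.png

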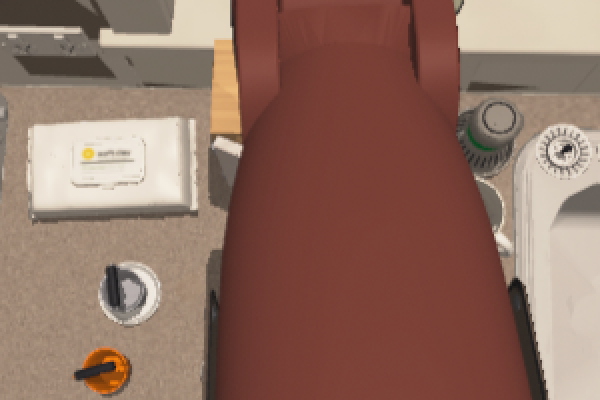

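View pics/s3.png

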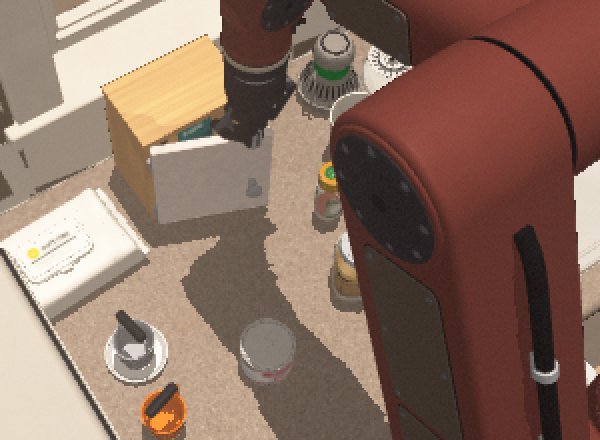

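Run:
```python
from h import *
a=read_camera("scene")[110:220,240:360,::-1]
cv2.imwrite("pics/s4.png",cv2.resize(a,None,fx=6,fy=5.4,interpolation=cv2.INTER_CUBIC))
cv2.imwrite("pics/w4.png",read_camera("wrist")[:,:,::-1]); st()
```

```text
t 7.875 p [0.5733 0.11   0.178 ] x [-0.1222  0.9925  0.0005] z [ 0.0006  0.0006 -1.    ] f [0.4636 2.5748 6.8165] gap -8.74754564956192e-05 q [ 0.0641  0.4217 -0.0533  1.0951  0.0005 -0.0584]
```

View pics/s4.png

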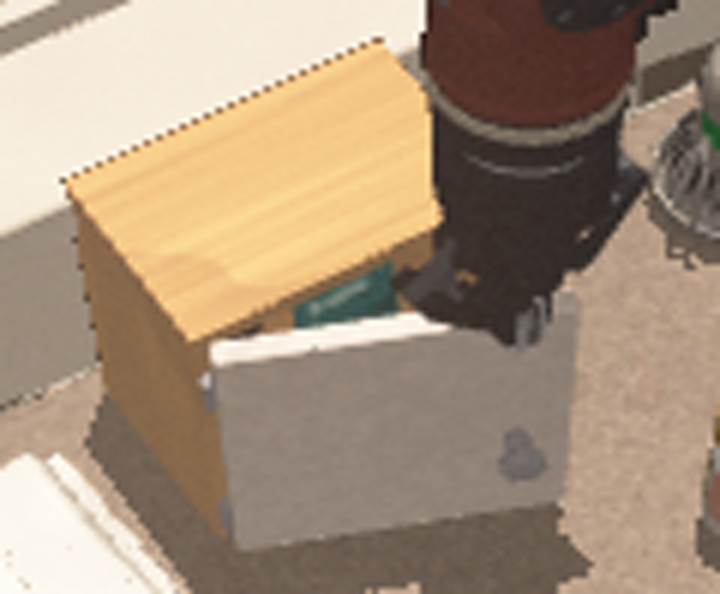

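View pics/w4.png

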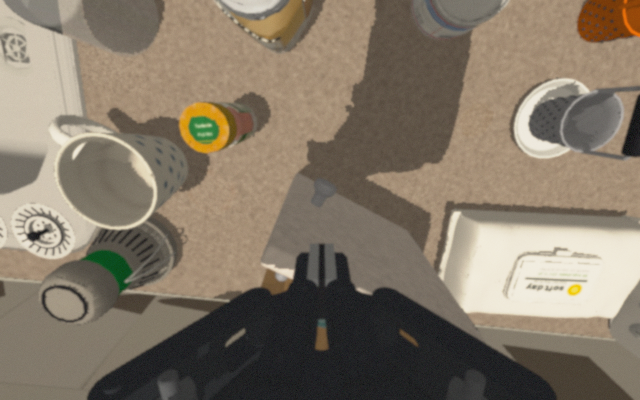

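The fingers are in front of the door face, but the steady +z force of 6.8 N says the left knuckle is resting on the door's top edge at about (430,320) in the zoom. I'll rise 1 cm before going on.

drive_tool(
  rows=[
    {"dp":[0,-0.3,-0.5],"turn":0,"gripper":1},
    {"dp":[0,0,-0.6],"turn":0,"gripper":1},
    {"dp":[0,0,0],"turn":0,"gripper":1},
  ],
)

```text
time: 8.25
eef_pos: [0.5695, 0.1097, 0.1891]
eef_rot: [0.0, 0.663, 0.749, -0.0]
force: [0.1, -0.1, 0.1]
finger_gap: -0.0001
```

drive_tool(
  rows=[
    {"dp":[-0.5,1,0],"turn":0,"gripper":1},
    {"dp":[-0.5,1,0],"turn":0,"gripper":1},
    {"dp":[0,0,0],"turn":0,"gripper":1},
  ],
)

```text
time: 8.62
eef_pos: [0.5914, 0.102, 0.1883]
eef_rot: [-0.0, 0.663, 0.749, -0.0]
force: [-1.1, -0.3, -0.4]
finger_gap: -0.0
```

Run:
```python
from h import *
st(); print(go([.592,.103,.188]),go([.612,.098,.188]))
a=read_camera("scene")[110:220,240:360,::-1]
cv2.imwrite("pics/s5.png",cv2.resize(a,None,fx=6,fy=5.4,interpolation=cv2.INTER_CUBIC))
```

```text
t 8.625 p [0.5914 0.102  0.1883] x [-0.1217  0.9926 -0.    ] z [-0.0002 -0.0001 -1.    ] f [-1.0586 -0.2945 -0.3931] gap -1.7661332286344046e-05 q [ 0.049   0.4478  0.0154  1.1386 -0.0001 -0.0729]
[0.0937 0.0704 0.0333] [-0.6459  1.9947  0.0329]
```

View pics/s5.png

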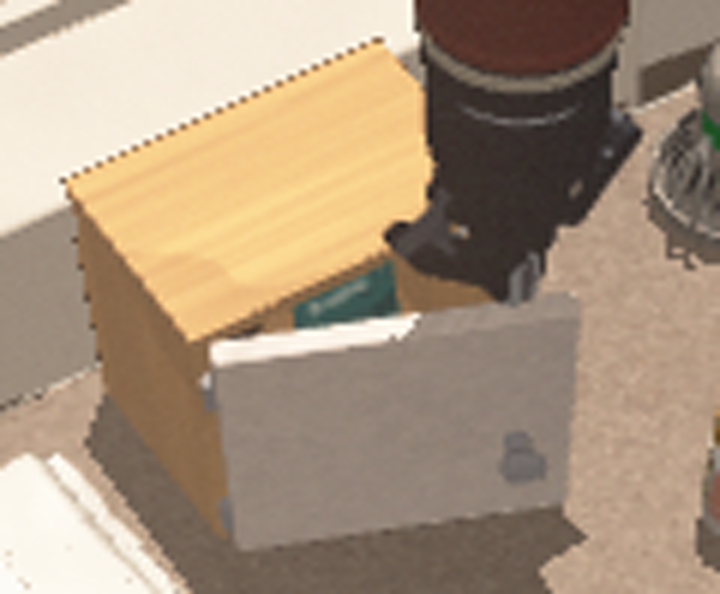

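Run:
```python
from h import *
o=get_obs();p=o["eef_pos"]
f=lambda q:((q-np.array([240,110]))*[6,5.4])
for dz in (-.017,0,.017,.05): print(dz,f(proj("scene",p+[0,0,dz])))
S=lambda u,v:(240+u/6,110+v/5.4)
for q in [(212,345),(580,295)]: print(onz("scene",*S(*q),.197))
print(onz("scene",*S(565,500),.003),onz("scene",*S(238,550),.003))
cv2.imwrite("pics/w5.png",read_camera("wrist")[:,:,::-1]); st()
```

```text
-0.017 [508.0425 326.5145]
0 [508.7446 307.862 ]
0.017 [509.462  288.8052]
0.05 [510.8998 250.6078]
[0.6384 0.2272 0.197 ]
[0.5755 0.0746 0.197 ]
[0.5696 0.0785 0.003 ] [0.6304 0.2317 0.003 ]
t 8.725 p [0.5905 0.1023 0.1884] x [-0.1221  0.9925  0.0001] z [-0.0007 -0.     -1.    ] f [-0.4641 -0.3619 -0.1324] gap -0.00013713488121281406 q [ 0.0496  0.4465  0.0137  1.1387  0.     -0.0728]
```

View pics/w5.png

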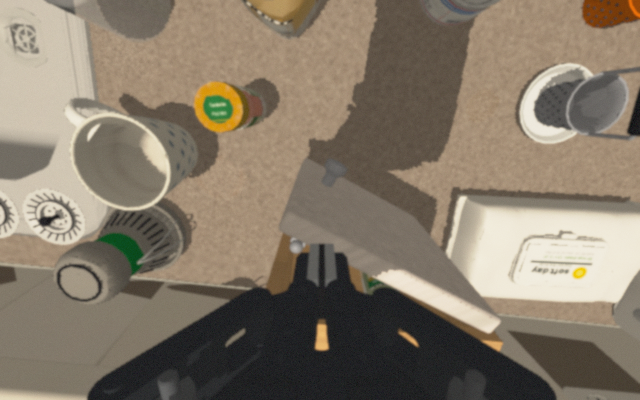

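Run:
```python
from h import *
o=get_obs();p=o["eef_pos"]
for dz in (-.03,-.017,0,.02): print(dz,proj("wrist",p+[0,0,dz],o))
f=lambda q:((q-np.array([240,110]))*[6,5.4])
for dz in (-.03,-.017,0,.02):print("s4",f(proj("scene",np.array([.5733,.11,.178+dz]))))
a=cv2.imread("pics/w5.png")[140:340,220:420]; cv2.imwrite("pics/w5z.png",cv2.resize(a,None,fx=3,fy=3,interpolation=cv2.INTER_CUBIC))
```

```text
-0.03 [320.1589 222.5532]
-0.017 [320.0883 229.8174]
0 [319.9812 240.8279]
0.02 [319.8277 256.6242]
s4 [513.8697 383.2718]
s4 [514.4483 369.6173]
s4 [515.2193 351.4235]
s4 [516.1477 329.513 ]
```

View pics/w5z.png

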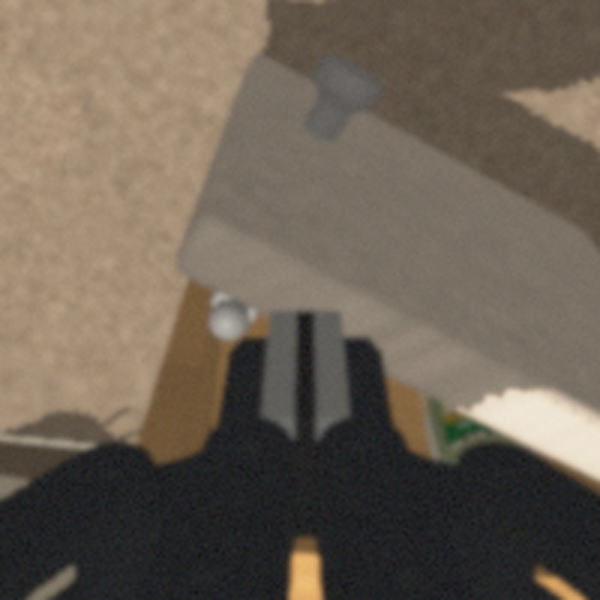

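Run:
```python
from h import *
o=get_obs();p=o["eef_pos"]
for n,P in [("dish",[.470,.362,.012]),("mug",[.5774,-.0875,.093]),("spice",[.517,.007,.106])]: print(n,proj("wrist",P,o))
for y in (-.011,.011):
  for dz in (-.017,.02): print(y,dz,proj("wrist",p+rot(o["eef_rot"])@[0,y,-dz],o))
a=read_camera("top");cv2.imwrite("pics/t5.png",a[:,:,::-1])
```

```text
dish [557.9795 101.5294]
mug [119.4858 159.127 ]
spice [216.9519 103.6661]
-0.011 -0.017 [320.0572 215.2464]
-0.011 0.02 [319.778  239.4331]
0.011 -0.017 [320.1224 243.8376]
0.011 0.02 [319.8693 273.1139]
```

Run:
```python
from h import *
P=np.array([.4866,.2557,.3019])
a=cv2.imread("pics/s2.png")[::2,::2]
b=cv2.resize(a[60:130,50:130],None,fx=7,fy=7,interpolation=cv2.INTER_CUBIC)
for dz,c in [(-.017,(0,0,255)),(0,(0,255,0)),(.02,(255,0,0))]:
    u=(proj("scene",P+[0,0,dz])-[250,160])*7; print(dz,u); cv2.circle(b,tuple(int(x) for x in u),5,c,1)
cv2.imwrite("pics/s2z.png",b)
```

```text
-0.017 [317.1732 315.8437]
0 [315.5769 290.9707]
0.02 [313.6476 260.9096]
```

View pics/s2z.png

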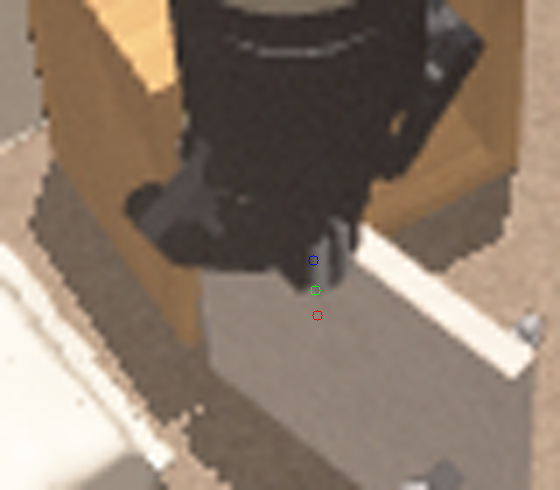

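The scene zoom puts the shut fingertips at about (320,290), level with the TCP or a little behind it. Contact with the door's 197 mm top came at TCP z = 0.178, so the shut tips really end about 19 mm behind the TCP. The stated figure is 17 mm ahead. I was dragging the door by its top edge and have now passed over it, so I'll back out in front of the door and push lower.

drive_tool(
  rows=[
    {"dp":[0,-1,-0.3],"turn":0,"gripper":1},
    {"dp":[-0.1,-1.5,0],"turn":0,"gripper":1},
    {"dp":[-0.2,-1.5,0],"turn":0,"gripper":1},
    {"dp":[-0.2,-1.5,0],"turn":0,"gripper":1},
    {"dp":[0,0,1.3],"turn":0,"gripper":1},
    {"dp":[0,0,1.3],"turn":0,"gripper":1},
    {"dp":[0,0,1.3],"turn":0,"gripper":1},
    {"dp":[0,0,1.3],"turn":0,"gripper":1},
    {"dp":[0,0,0],"turn":0,"gripper":1},
  ],
)

```text
time: 9.9
eef_pos: [0.5358, 0.0908, 0.1384]
eef_rot: [-0.001, 0.662, 0.749, -0.001]
force: [-0.5, -0.2, 0.1]
finger_gap: -0.0004
```

Run:
```python
from h import *
st(); print(go([.56,.095,.138]),go([.612,.095,.138]))
a=read_camera("scene")[110:220,240:360,::-1]
cv2.imwrite("pics/s6.png",cv2.resize(a,None,fx=6,fy=5.4,interpolation=cv2.INTER_CUBIC))
```

```text
t 9.9 p [0.5358 0.0908 0.1384] x [-0.1223  0.9925  0.0002] z [-0.0024 -0.0001 -1.    ] f [-0.4627 -0.2117  0.0668] gap -0.00035864639967508346 q [ 0.0333  0.3798 -0.2282  0.9652  0.     -0.0894]
[0.1234 2.4553 0.0292] [-0.5128  7.6162  0.0167]
```

View pics/s6.png

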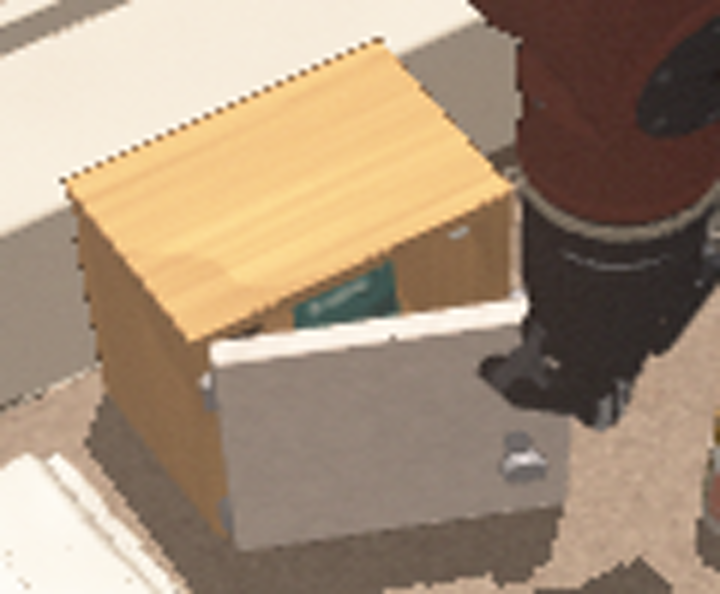

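The fingers now stand in front of the door near its free edge, with the tips at about (600,415). Pushing.

drive_tool(
  rows=[
    {"dp":[0.8,1,0],"turn":0,"gripper":1},
    {"dp":[0.1,1,0],"turn":0,"gripper":1},
    {"dp":[-0.1,0.8,0],"turn":0,"gripper":1},
    {"dp":[-0.1,0.8,0],"turn":0,"gripper":1},
    {"dp":[-0.1,0.8,0],"turn":0,"gripper":1},
  ],
)

```text
time: 10.58
eef_pos: [0.5801, 0.1019, 0.1398]
eef_rot: [0.0, 0.663, 0.749, -0.0]
force: [-0.3, -0.5, 1.8]
finger_gap: 0.0001
```

drive_tool(
  rows=[
    {"dp":[-0.1,0.7,0],"turn":0,"gripper":1},
    {"dp":[-0.1,0.7,0],"turn":0,"gripper":1},
    {"dp":[-0.1,0.5,0],"turn":0,"gripper":1},
  ],
)

```text
time: 10.95
eef_pos: [0.5992, 0.1014, 0.1398]
eef_rot: [0.0, 0.662, 0.749, 0.0]
force: [0.2, -0.1, 0.7]
finger_gap: 0.0001
```

Run:
```python
from h import *
st()
a=read_camera("scene")[110:220,240:360,::-1]
cv2.imwrite("pics/s7.png",cv2.resize(a,None,fx=6,fy=5.4,interpolation=cv2.INTER_CUBIC))
```

```text
t 10.95 p [0.5992 0.1014 0.1398] x [-0.1222  0.9925  0.    ] z [ 0.0001  0.     -1.    ] f [ 0.2274 -0.1182  0.6615] gap 7.029454072215855e-05 q [ 0.0474  0.4929 -0.0427  1.0351  0.     -0.0752]
```

View pics/s7.png

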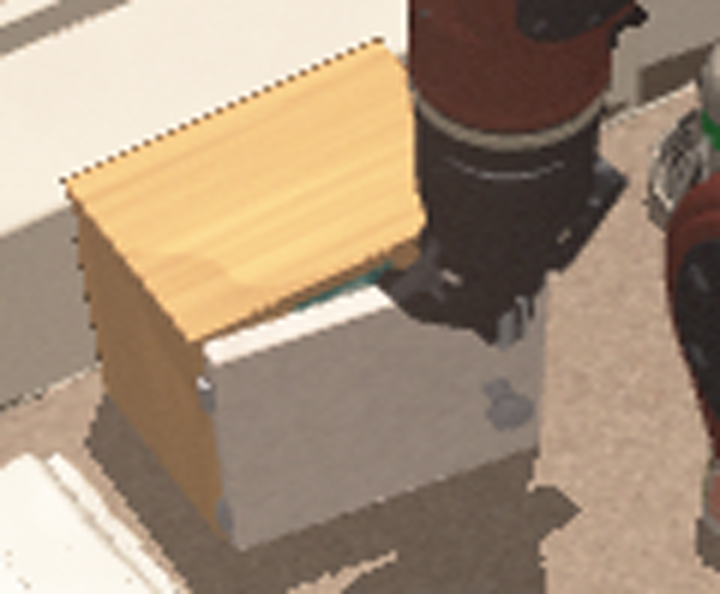

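It's working: the door follows with little force and is about 0.2 rad open. On to the catch.

drive_tool(
  rows=[
    {"dp":[-0.1,0.5,0],"turn":0,"gripper":1},
    {"dp":[0,0.5,0],"turn":0,"gripper":1},
    {"dp":[0,0,0],"turn":0,"gripper":1},
  ],
)

```text
time: 11.38
eef_pos: [0.6071, 0.1009, 0.1397]
eef_rot: [-0.001, 0.663, 0.749, -0.002]
force: [-5.3, -4.9, 3.3]
finger_gap: 0.0002
```

drive_tool(
  rows=[
    {"dp":[0,0.4,0],"turn":0,"gripper":1},
    {"dp":[0,0.2,0],"turn":0,"gripper":1},
    {"dp":[0,0,0],"turn":0,"gripper":1},
  ],
)

```text
time: 11.75
eef_pos: [0.6151, 0.1026, 0.1398]
eef_rot: [0.0, 0.662, 0.749, 0.0]
force: [0.2, 0.3, -0.6]
finger_gap: -0.0001
```

Run:
```python
from h import *
st()
a=read_camera("scene")[110:220,240:360,::-1]
cv2.imwrite("pics/s8.png",cv2.resize(a,None,fx=6,fy=5.4,interpolation=cv2.INTER_CUBIC))
```

```text
t 11.75 p [0.6151 0.1026 0.1398] x [-0.1224  0.9925  0.0003] z [ 0.0005  0.0004 -1.    ] f [ 0.1594  0.2521 -0.5797] gap -0.00011695316252724529 q [ 0.0479  0.522   0.0063  1.0545  0.0004 -0.0748]
```

View pics/s8.png

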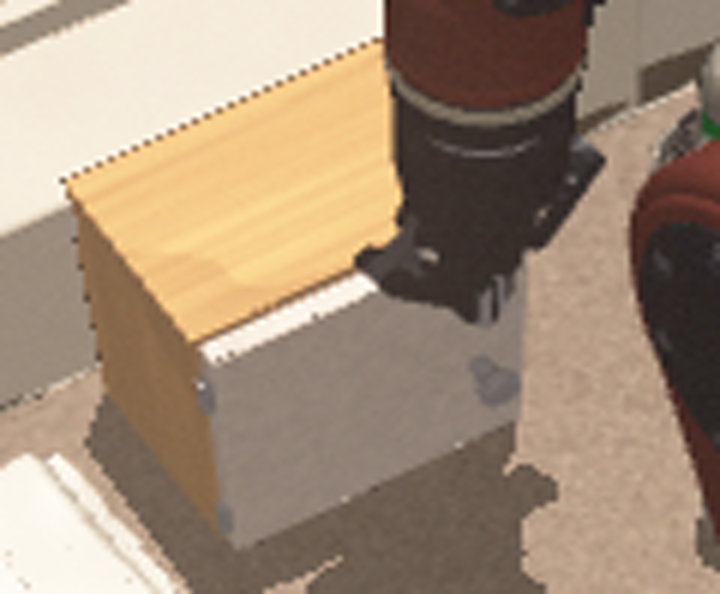

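The resistance peaked at about 7 N and then vanished, so the catch took the door. A small extra press to confirm, then I'll retreat.

drive_tool(
  rows=[
    {"dp":[0,0.4,0],"turn":0,"gripper":1},
    {"dp":[0,0,0],"turn":0,"gripper":1},
  ],
)

```text
time: 12.05
eef_pos: [0.6188, 0.103, 0.1398]
eef_rot: [-0.0, 0.662, 0.749, 0.0]
force: [-0.7, -0.5, 0.0]
finger_gap: 0.0
```

drive_tool(
  rows=[
    {"dp":[0,-1,0],"turn":0,"gripper":1},
    {"dp":[0,-2,-1],"turn":0,"gripper":1},
    {"dp":[0,-2,-3],"turn":0,"gripper":0},
    {"dp":[0,-2,-3],"turn":0,"gripper":-1},
    {"dp":[2,-1.5,-4],"turn":0,"gripper":-1},
    {"dp":[3,-1,-4],"turn":0,"gripper":-1},
    {"dp":[3.5,-1,0],"turn":0,"gripper":-1},
    {"dp":[3.5,-1,0],"turn":0,"gripper":-1},
    {"dp":[3.5,-1,0],"turn":0,"gripper":-1},
    {"dp":[3.5,-1,0],"turn":0,"gripper":-1},
    {"dp":[0,0,0],"turn":0,"gripper":-1},
  ],
)

```text
time: 13.42
eef_pos: [0.46, 0.2765, 0.2899]
eef_rot: [-0.0, 0.661, 0.75, 0.0]
force: [-0.0, -0.7, 0.3]
finger_gap: 0.0856
```

Run:
```python
from h import *
st(); print(go([.470,.3617,.25]))
a=read_camera("scene")[110:220,240:360,::-1]
cv2.imwrite("pics/s9.png",cv2.resize(a,None,fx=6,fy=5.4,interpolation=cv2.INTER_CUBIC))
cv2.imwrite("pics/w9.png",read_camera("wrist")[:,:,::-1])
```

```text
t 13.425 p [0.46   0.2765 0.2899] x [-0.1253  0.9921  0.0004] z [-0.      0.0004 -1.    ] f [-0.0232 -0.6887  0.3367] gap 0.08561540728378042 q [0.4048 0.2848 0.0399 1.3258 0.0004 0.2791]
[8.3222 2.0575 3.9897]
```

View pics/s9.png

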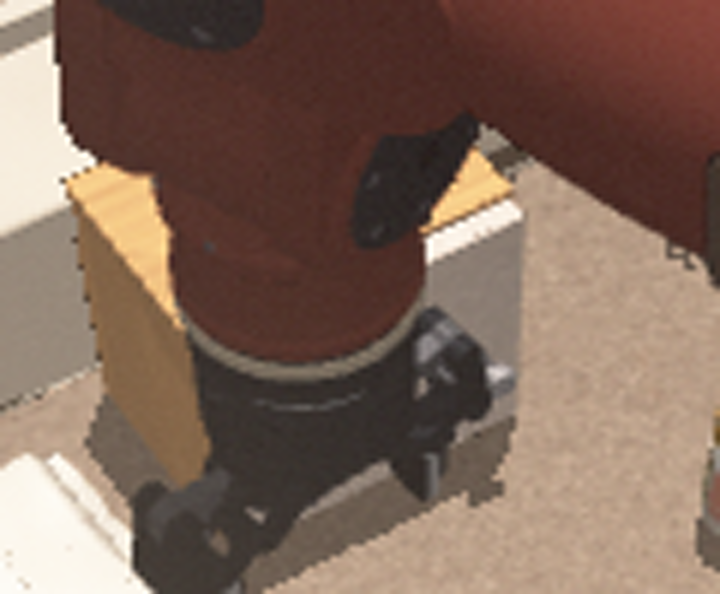

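View pics/w9.png

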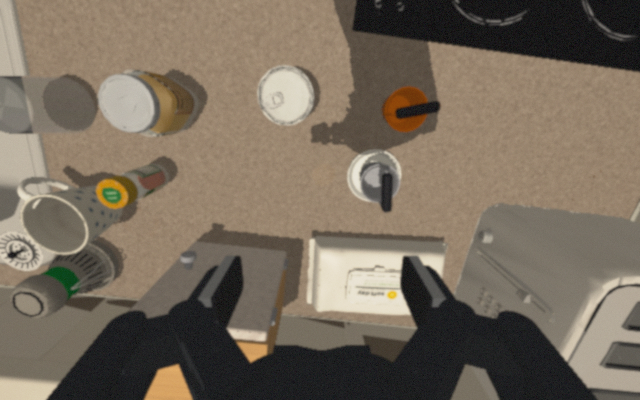

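The door looks flush with the front. The wrist view shows the bar at about (387,192) and the open fingertips at (235,258) and (408,258).

drive_tool(
  rows=[
    {"dp":[2.8,0.7,0],"turn":0,"gripper":-1},
    {"dp":[2.8,0.7,0],"turn":0,"gripper":-1},
    {"dp":[2.7,0.7,0],"turn":0,"gripper":-1},
    {"dp":[0,0,2],"turn":0,"gripper":-1},
    {"dp":[0,0,2],"turn":0,"gripper":-1},
    {"dp":[0,0,0],"turn":0,"gripper":-1},
  ],
)

```text
time: 14.28
eef_pos: [0.4718, 0.3585, 0.2486]
eef_rot: [-0.0, 0.663, 0.749, -0.001]
force: [-0.3, -0.1, -0.3]
finger_gap: 0.0851
```

Run:
```python
from h import *
o=get_obs(); st()
w=read_camera("wrist"); cv2.imwrite("pics/w10.png",w[:,:,::-1])
t=read_camera("top"); cv2.imwrite("pics/t10.png",t[80:280,180:480,::-1].repeat(2,0).repeat(2,1))
g=(w.max(2)<45).astype(np.uint8)
g[235:]=0
n,l,s,c=cv2.connectedComponentsWithStats(g)
for i in range(1,n):
    if s[i,4]>60:
        P=np.argwhere(l==i)[:,::-1].astype(np.float32); r=cv2.minAreaRect(P)
        print(s[i],c[i],r,onz("wrist",*c[i],.104,o))
        pc=cv2.boxPoints(r); print([onz("wrist",*q,.111,o)[:2] for q in pc])
```

```text
t 14.275 p [0.4718 0.3585 0.2486] x [-0.1211  0.9926 -0.0013] z [-0.0023 -0.0015 -1.    ] f [-0.2647 -0.096  -0.3137] gap 0.08506797787018003 q [ 0.5264  0.4099  0.1145  1.2781 -0.0002  0.4051]
[ 292    0  348   51 9057] [514.4154  17.0644] ((465.5, 25.0), (50.0, 347.0), 90.0) [0.2875 0.5218 0.104 ]
[array([0.3013, 0.3115]), array([0.2633, 0.6262]), array([0.3019, 0.6459]), array([0.342, 0.315])]
[337  79  42  17 429] [358.8904  87.2704] ((358.1823425292969, 87.57059478759766), (11.171918869018555, 41.54218673706055), 77.47119140625) [0.3664 0.3851 0.104 ]
[array([0.3691, 0.3622]), array([0.3561, 0.4009]), array([0.3657, 0.4051]), array([0.3789, 0.366 ])]
[320 164  11  42 274] [325.354  182.9416] ((325.0330810546875, 184.52920532226562), (41.23204803466797, 9.731012344360352), 86.42366790771484) [0.4708 0.3637 0.104 ]
[array([0.449 , 0.3537]), array([0.4471, 0.3641]), array([0.4938, 0.3732]), array([0.4959, 0.3622])]
```

View pics/w10.png

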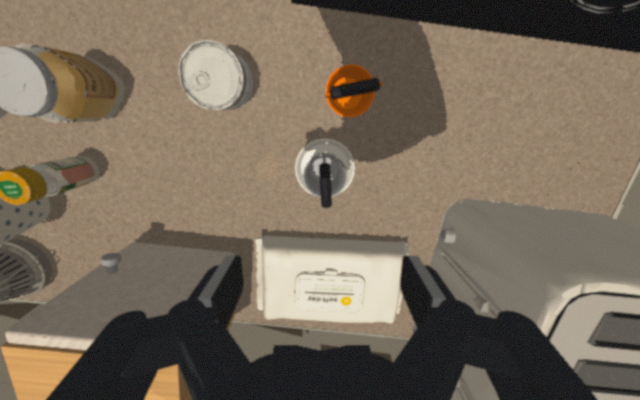

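View pics/t10.png

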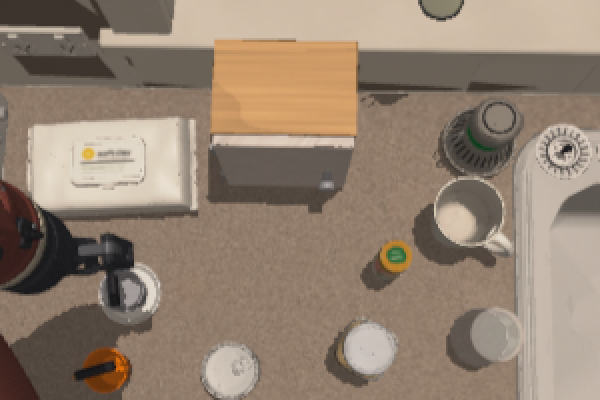

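The top view shows the door closed parallel to the cupboard's front, and the mug and jars unmoved. The wrist view puts the bar at (325,184), which works out at (0.471, 0.363) with a yaw of about 9°. The finger spacing in the wrist image confirms the open tips are about 35 mm behind the TCP, so I'll go deeper than the stated figures suggest.

drive_tool(
  rows=[
    {"dp":[0.45,0,2],"turn":-2,"gripper":-1},
    {"dp":[0,0,2.5],"turn":0,"gripper":-1},
    {"dp":[0,0,2.5],"turn":0,"gripper":-1},
    {"dp":[0,0,2.5],"turn":0,"gripper":-1},
    {"dp":[0,0,2.5],"turn":0,"gripper":-1},
    {"dp":[0,0,2],"turn":0,"gripper":-1},
    {"dp":[0,0,0],"turn":0,"gripper":-1},
  ],
)

```text
time: 15.25
eef_pos: [0.4715, 0.3638, 0.1096]
eef_rot: [-0.0, 0.649, 0.76, -0.001]
force: [0.2, -1.0, -0.8]
finger_gap: 0.0854
```

Run:
```python
from h import *
o=get_obs(); st()
w=read_camera("wrist"); cv2.imwrite("pics/w11.png",w[:,:,::-1])
s=read_camera("scene")[160:300,190:340,::-1]; cv2.imwrite("pics/s11.png",cv2.resize(s,None,fx=4,fy=4,interpolation=cv2.INTER_CUBIC))
```

```text
t 15.25 p [0.4715 0.3638 0.1096] x [-0.1564  0.9877 -0.0005] z [-0.001  -0.0007 -1.    ] f [ 0.1951 -1.0032 -0.7613] gap 0.08537437953550939 q [ 0.5345  0.4964 -0.1219  0.9537 -0.0001  0.3775]
```

View pics/w11.png

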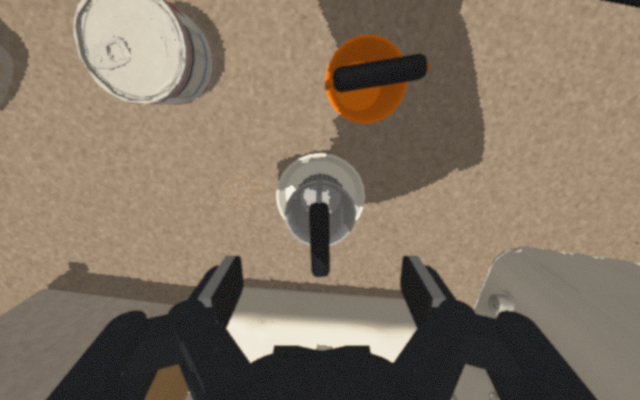

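View pics/s11.png

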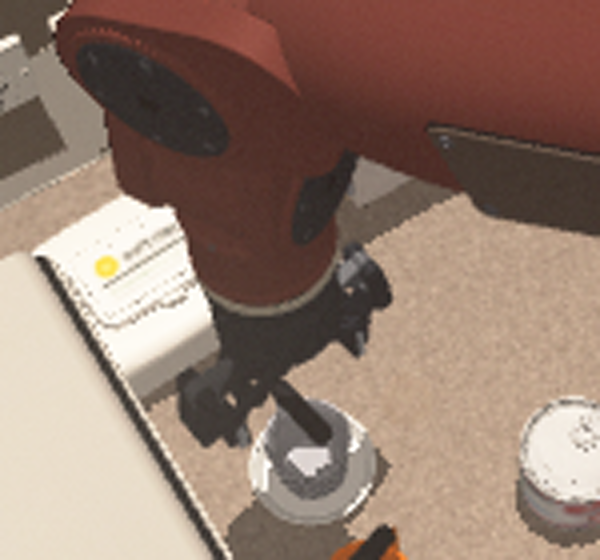

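The bar lies centred at x=320 between fingers at 240 and 402, and is aligned. At TCP z = 0.11 the tips are still above it, so I'll go down about 4.4 cm more.

drive_tool(
  rows=[
    {"dp":[0,0,1.5],"turn":0,"gripper":-1},
    {"dp":[0,0,1.5],"turn":0,"gripper":-1},
    {"dp":[0,0,1.3],"turn":0,"gripper":-1},
    {"dp":[0,0,0],"turn":0,"gripper":-1},
  ],
)

```text
time: 15.85
eef_pos: [0.4706, 0.3638, 0.0653]
eef_rot: [-0.0, 0.649, 0.761, -0.001]
force: [0.6, -0.7, -1.3]
finger_gap: 0.0852
```

Run:
```python
from h import *
o=get_obs(); st()
w=read_camera("wrist"); cv2.imwrite("pics/w12.png",w[:,:,::-1])
s=read_camera("scene")[160:300,190:340,::-1]; cv2.imwrite("pics/s12.png",cv2.resize(s,None,fx=4,fy=4,interpolation=cv2.INTER_CUBIC))
```

```text
t 15.85 p [0.4706 0.3638 0.0653] x [-0.1569  0.9876 -0.001 ] z [-0.0023 -0.0013 -1.    ] f [ 0.5616 -0.7248 -1.3008] gap 0.08523847368051869 q [ 0.5352  0.539  -0.1781  0.8563  0.      0.3777]
```

View pics/w12.png

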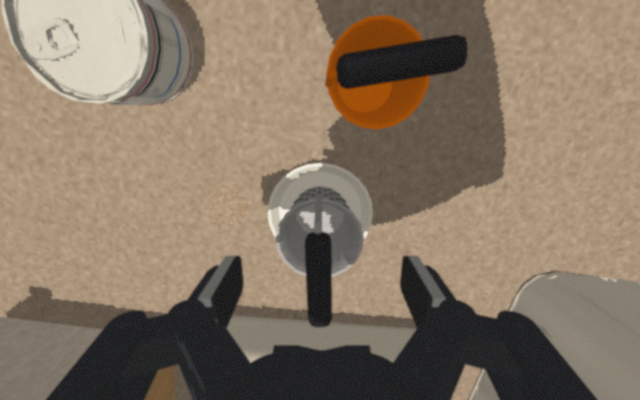

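View pics/s12.png

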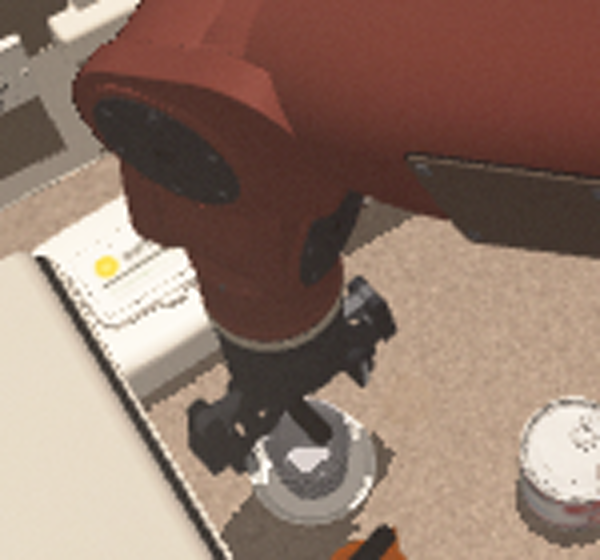

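The tips are at about bar height and the fingers will swing forward another 13 mm as they close. Closing now.

drive_tool(
  rows=[
    {"dp":[0,0,0],"turn":0,"gripper":1},
    {"dp":[0,0,0],"turn":0,"gripper":1},
    {"dp":[0,0,0],"turn":0,"gripper":1},
    {"dp":[0,0,0],"turn":0,"gripper":1},
    {"dp":[0,0,0],"turn":0,"gripper":1},
    {"dp":[0,0,0],"turn":0,"gripper":1},
  ],
  grip_force=50,
)

```text
time: 16.7
eef_pos: [0.4717, 0.3642, 0.067]
eef_rot: [0.0, 0.649, 0.761, -0.0]
force: [0.1, -2.8, 2.7]
finger_gap: 0.0122
```

Run:
```python
from h import *
o=get_obs(); st()
w=read_camera("wrist"); cv2.imwrite("pics/w13.png",w[:,:,::-1])
```

```text
t 16.7 p [0.4717 0.3642 0.067 ] x [-0.1568  0.9876 -0.0003] z [ 0.0002 -0.0002 -1.    ] f [ 0.0833 -2.8389  2.7205] gap 0.01222891265899966 q [ 0.5351  0.537  -0.1765  0.8572 -0.0003  0.3777]
```

View pics/w13.png

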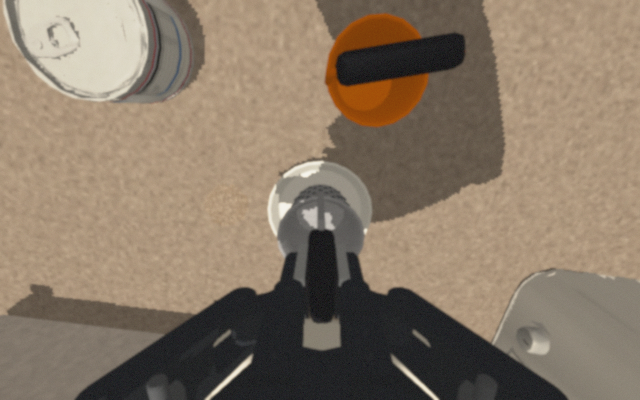

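The bar is gripped (gap 12.2 mm). Lifting straight up.

drive_tool(
  rows=[
    {"dp":[0,0,-0.7],"turn":0,"gripper":1},
    {"dp":[0,0,-1.3],"turn":0,"gripper":1},
    {"dp":[0,0,-2],"turn":0,"gripper":1},
    {"dp":[0,0,-2.5],"turn":0,"gripper":1},
    {"dp":[0,0,-3],"turn":0,"gripper":1},
    {"dp":[0,0,-3],"turn":0,"gripper":1},
    {"dp":[0,0,-3],"turn":0,"gripper":1},
    {"dp":[0,0,-2.5],"turn":0,"gripper":1},
    {"dp":[0,0,-1],"turn":0,"gripper":1},
    {"dp":[0,0,0],"turn":0,"gripper":1},
  ],
)

```text
time: 18.0
eef_pos: [0.4718, 0.3646, 0.2573]
eef_rot: [0.0, 0.649, 0.761, 0.0]
force: [-0.7, 1.0, -1.5]
finger_gap: 0.0125
```

Run:
```python
from h import *
o=get_obs(); st(); print(go([.5773,-.0875,.256]))
w=read_camera("wrist"); cv2.imwrite("pics/w14.png",w[:,:,::-1])
s=read_camera("scene")[100:320,200:500,::-1]; cv2.imwrite("pics/s14.png",s.repeat(2,0).repeat(2,1))
```

```text
t 18.0 p [0.4718 0.3646 0.2573] x [-0.1569  0.9876  0.0005] z [ 0.0008  0.0006 -1.    ] f [-0.7004  1.018  -1.5224] gap 0.012456953623078835 q [0.5353 0.4115 0.1395 1.2977 0.0001 0.3777]
[-46.3017   3.3271   0.1068]
```

View pics/w14.png

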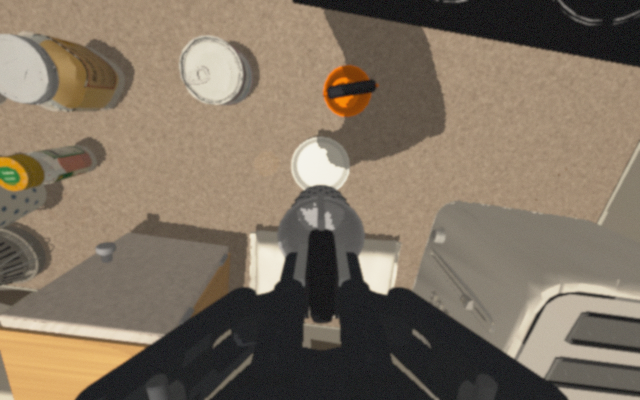

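View pics/s14.png

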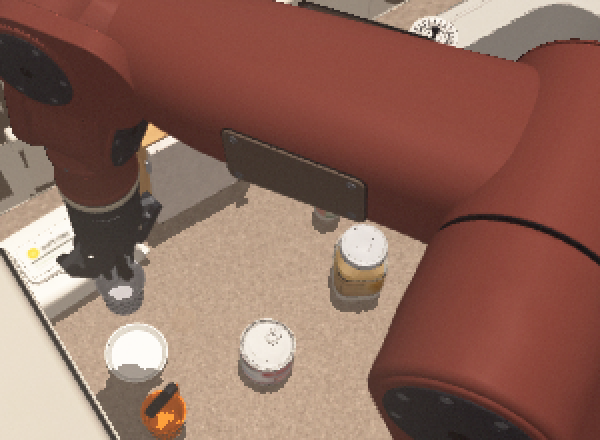

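The infuser is out of the dish and hangs upright in the grip. Carrying it over the jars, with its bottom at about z = 0.19.

drive_tool(
  rows=[
    {"dp":[-1,0,0],"turn":0,"gripper":1},
    {"dp":[-2,0.1,0],"turn":0,"gripper":1},
    {"dp":[-2.7,0.2,0],"turn":0,"gripper":1},
    {"dp":[-2.7,0.2,0],"turn":0,"gripper":1},
    {"dp":[-2.7,0.2,0],"turn":0,"gripper":1},
    {"dp":[-2.7,0.2,0],"turn":0,"gripper":1},
    {"dp":[-2.7,0.2,0],"turn":0,"gripper":1},
    {"dp":[-2.7,0.2,0],"turn":0,"gripper":1},
    {"dp":[-2.7,0.2,0],"turn":0,"gripper":1},
    {"dp":[-2.7,0.2,0],"turn":0,"gripper":1},
    {"dp":[-2.7,0.2,0],"turn":0,"gripper":1},
    {"dp":[-2.7,0.2,0],"turn":0,"gripper":1},
  ],
)

```text
time: 19.6
eef_pos: [0.5391, 0.0692, 0.2566]
eef_rot: [-0.0, 0.65, 0.76, -0.0]
force: [-0.5, 0.2, -1.0]
finger_gap: 0.0119
```

drive_tool(
  rows=[
    {"dp":[-2.7,0.2,0],"turn":0,"gripper":1},
    {"dp":[-2.7,0.2,0],"turn":0,"gripper":1},
    {"dp":[-2.7,0.2,0],"turn":0,"gripper":1},
    {"dp":[-2.7,0.2,0],"turn":0,"gripper":1},
    {"dp":[-2.5,0.2,0],"turn":0,"gripper":1},
    {"dp":[-1.8,0.1,0],"turn":0,"gripper":1},
    {"dp":[-0.8,0,0],"turn":0,"gripper":1},
    {"dp":[0,0,0],"turn":0,"gripper":1},
  ],
)

```text
time: 20.6
eef_pos: [0.575, -0.0842, 0.2567]
eef_rot: [-0.0, 0.65, 0.76, 0.0]
force: [-0.5, 0.9, -2.1]
finger_gap: 0.0122
```

Run:
```python
from h import *
o=get_obs(); st(); print(go([.5773,-.0875,.176]))
w=read_camera("wrist"); cv2.imwrite("pics/w15.png",w[:,:,::-1])
s=read_camera("scene")[100:250,300:450,::-1]; cv2.imwrite("pics/s15.png",s.repeat(4,0).repeat(4,1))
s=read_camera("top")[120:300,300:480,::-1]; cv2.imwrite("pics/t15.png",s.repeat(3,0).repeat(3,1))
```

```text
t 20.6 p [ 0.575  -0.0842  0.2567] x [-0.1562  0.9877  0.0003] z [-0.0002  0.0002 -1.    ] f [-0.4596  0.8624 -2.0927] gap 0.012191053125127145 q [-0.2713  0.3822  0.0937  1.2826  0.0002 -0.4282]
[-0.3621  0.1773  8.0704]
```

View pics/w15.png

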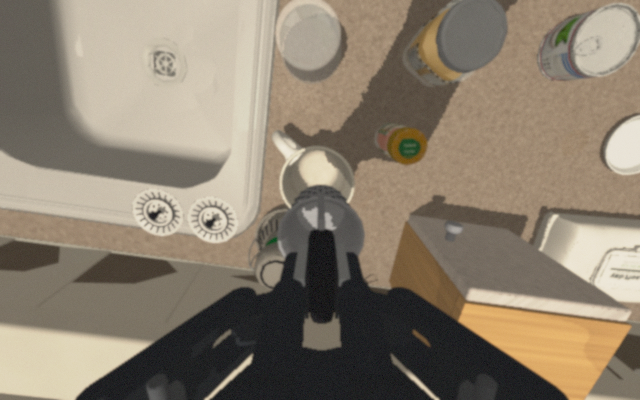

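View pics/s15.png

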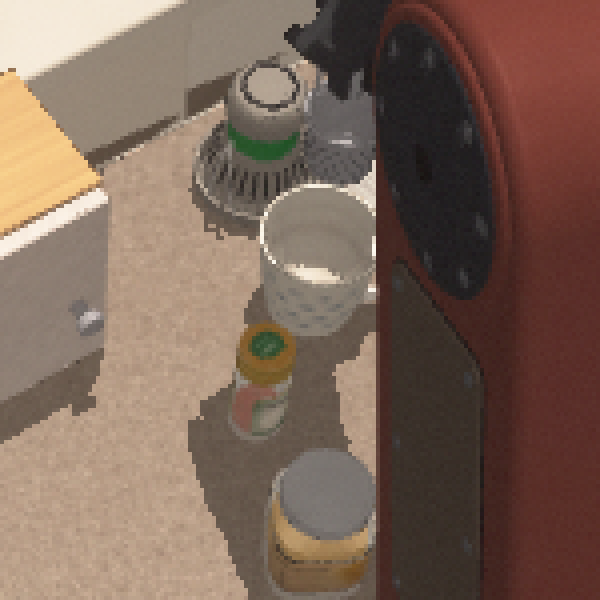

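View pics/t15.png

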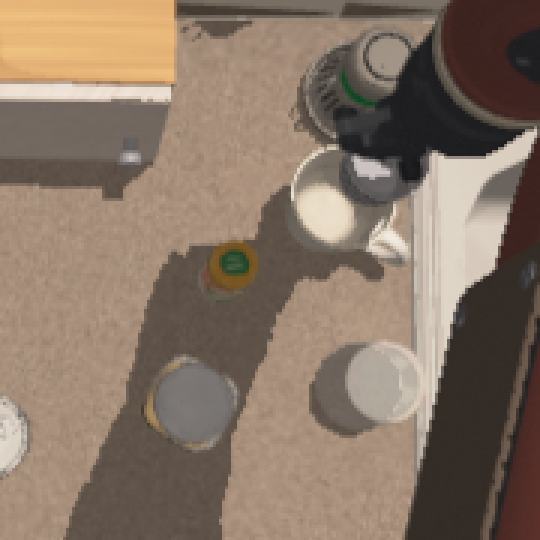

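Run:
```python
from h import *
print("brush top",*tri([ray("top",429,137.3),ray("scene",367.5,121.2)]))
o=get_obs()
w=cv2.imread("pics/w15.png")
a=w[120:320,240:440]; cv2.imwrite("pics/w15z.png",cv2.resize(a,None,fx=3,fy=3,interpolation=cv2.INTER_CUBIC))
# check predicted rim/bottom centre in wrist for infuser straight below TCP
Rt=rot(o["eef_rot"])
for n,z,r in (("rim",.008,.03),("bot",.063,.023)):
    for dx,dy in((0,0),(r,0),(-r,0),(0,-r),(0,r)): print(n,dx,dy,(proj("wrist",o["eef_pos"]+Rt@[dx,dy,z],o)-[240,120])*3)
print("mug pred",(proj("wrist",[.5773,-.0875,.093],o)-[240,120])*3,[(proj("wrist",[.5773+a,-.0875+b,.093],o)-[240,120])*3 for a,b in((-.046,0),(0,.046),(0,-.046))])
```

```text
brush top [ 0.6994 -0.1231  0.1153] [np.float64(0.0010220320558364951), np.float64(0.0010220320558365647)]
rim 0 0 [240.3074 346.0746]
rim 0.03 0 [374.1049 345.9907]
rim -0.03 0 [106.5145 346.1585]
rim 0 -0.03 [240.0154 218.0235]
rim 0 0.03 [240.5706 461.5184]
bot 0 0 [241.0943 262.1989]
bot 0.023 0 [321.2509 262.1478]
bot -0.023 0 [160.9394 262.2501]
bot 0 -0.023 [240.9483 184.4429]
bot 0 0.023 [241.2315 335.2763]
mug pred [230.4207 180.0858] [array([248.5615,  65.4134]), array([342.5837, 197.3898]), array([116.6791, 162.5381])]
```

View pics/w15z.png

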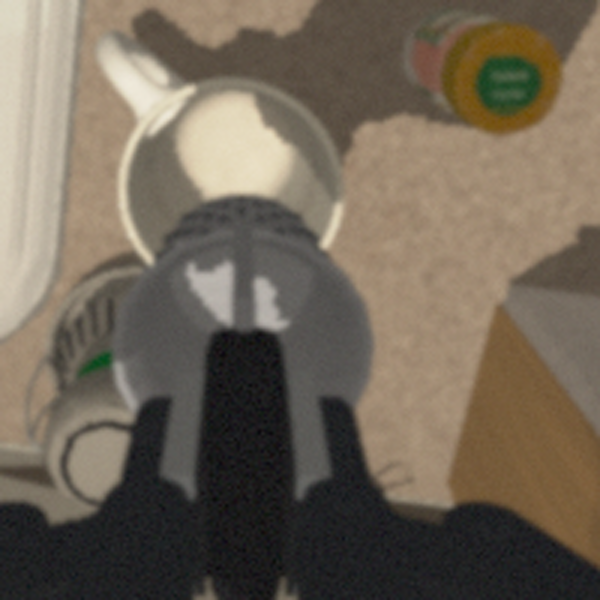

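The wrist zoom shows the basket upright (rim from 115 to 374, centre 244) and the mug rim from 119 to 345. Both carry the same ~12 px row bias against prediction, so their relative position agrees with the top and scene fix. Brush top is at 0.115 m and clear. Lowering.

drive_tool(
  rows=[
    {"dp":[-0.3,0.2,0.5],"turn":0,"gripper":1},
    {"dp":[0,0,1.2],"turn":0,"gripper":1},
    {"dp":[0,0,1.5],"turn":0,"gripper":1},
    {"dp":[0,0,1.5],"turn":0,"gripper":1},
    {"dp":[0,0,1.2],"turn":0,"gripper":1},
    {"dp":[0,0,0.8],"turn":0,"gripper":1},
    {"dp":[0,0,0.5],"turn":0,"gripper":1},
    {"dp":[0,0,0],"turn":0,"gripper":1},
    {"dp":[0,0,0],"turn":0,"gripper":1},
  ],
)

```text
time: 21.88
eef_pos: [0.578, -0.0866, 0.1852]
eef_rot: [0.0, 0.649, 0.761, 0.0]
force: [-0.9, -0.7, -0.6]
finger_gap: 0.0119
```

Run:
```python
from h import *
o=get_obs(); st(); print(go([.5773,-.0873,.176]))
w=read_camera("wrist"); cv2.imwrite("pics/w16.png",cv2.resize(w[120:320,240:440,::-1],None,fx=3,fy=3,interpolation=cv2.INTER_CUBIC))
Rt=rot(o["eef_rot"])
for n,z,r in (("rim",.008,.03),("bot",.063,.023)):
    for dx,dy in((r,0),(-r,0),(0,-r)): print(n,dx,dy,(proj("wrist",o["eef_pos"]+Rt@[dx,dy,z],o)-[240,120])*3)
print("mug pred",[(proj("wrist",[.5773+a,-.0875+b,.093],o)-[240,120])*3 for a,b in((-.046,0),(0,.046),(0,-.046))])
s=read_camera("scene")[80:220,320:420,::-1]; cv2.imwrite("pics/s16.png",cv2.resize(s,None,fx=4,fy=4,interpolation=cv2.INTER_CUBIC))
s=read_camera("top")[120:300,300:480,::-1]; cv2.imwrite("pics/t16.png",s.repeat(3,0).repeat(3,1))
for z in (.113,.168,.093): print("scene",z,(proj("scene",[.5773,-.0873,z])-[320,80])*4,"top",(proj("top",[.5773,-.0873,z])-[300,120])*3)
```

```text
t 21.875 p [ 0.578  -0.0866  0.1852] x [-0.1569  0.9876 -0.0003] z [ 0.0007 -0.0002 -1.    ] f [-0.933  -0.6715 -0.632 ] gap 0.011860898072591441 q [-0.2739  0.4186 -0.0388  1.1127  0.     -0.4314]
[-0.0539 -0.0753  0.9216]
rim 0.03 0 [374.1008 345.995 ]
rim -0.03 0 [106.5101 346.1628]
rim 0 -0.03 [240.0109 218.0279]
bot 0.023 0 [321.2477 262.1512]
bot -0.023 0 [160.9361 262.2535]
bot 0 -0.023 [240.9449 184.4463]
mug pred [array([262.6475,  85.3145]), array([379.9848, 249.7425]), array([ 95.8517, 206.9069])]
scene 0.113 [246.2915 300.3829] top [346.7453 193.241 ]
scene 0.168 [255.2899 255.5977] top [363.159  178.9155]
scene 0.093 [243.161  315.9636] top [341.2512 198.0361]
```

View pics/w16.png

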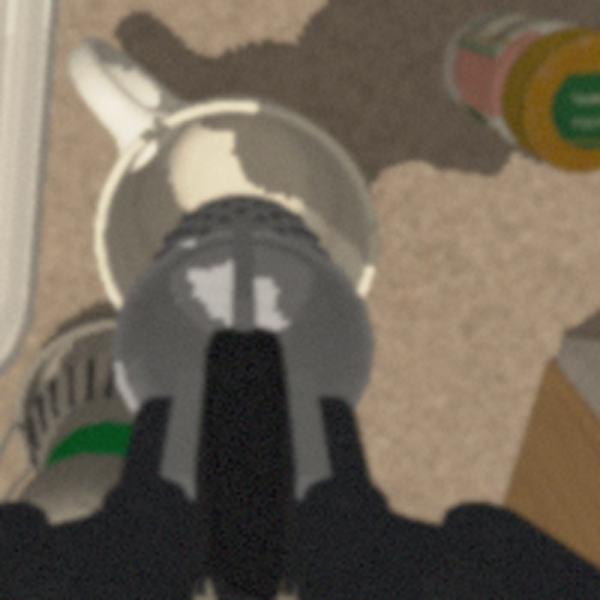

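View pics/s16.png

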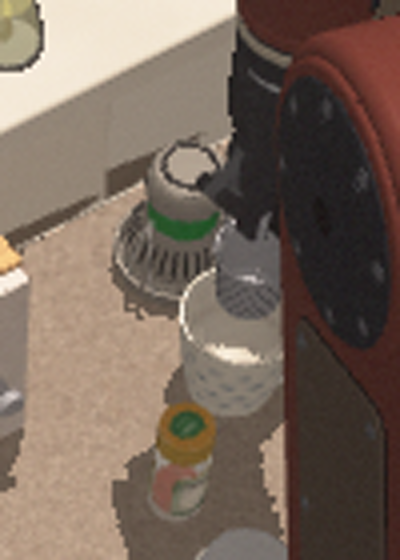

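View pics/t16.png

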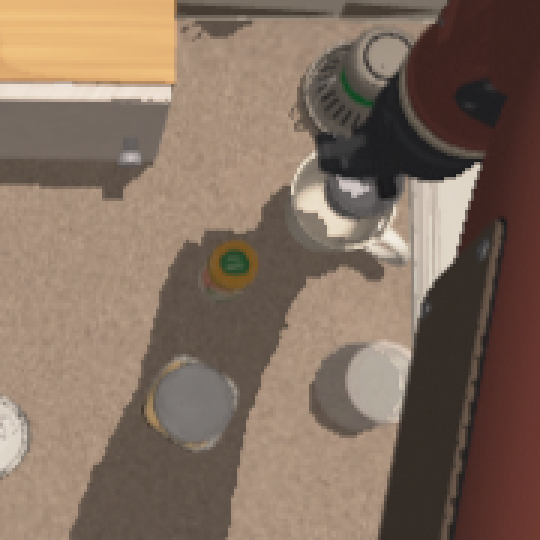

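drive_tool(
  rows=[
    {"dp":[-0.15,-0.1,0.5],"turn":0,"gripper":1},
    {"dp":[0,0,0.4],"turn":0,"gripper":1},
    {"dp":[0,0,0],"turn":0,"gripper":1},
    {"dp":[0,0,0],"turn":0,"gripper":1},
  ],
)

```text
time: 22.52
eef_pos: [0.5769, -0.0882, 0.1758]
eef_rot: [-0.0, 0.649, 0.761, 0.0]
force: [0.5, 0.3, -1.6]
finger_gap: 0.0121
```

Run:
```python
from h import *
o=get_obs(); st()
p=o["eef_pos"]
s=read_camera("scene")[120:190,350:410,::-1]; b=cv2.resize(s,None,fx=8,fy=8,interpolation=cv2.INTER_CUBIC)
for zc,r,c in ((p[2]-.063,.023,(0,0,255)),(p[2]-.008,.03,(0,255,0)),(.093,.045,(255,0,0))):
    for a in np.arange(0,6.28,.2):
        u=(proj("scene",[p[0]+r*np.cos(a),p[1]+r*np.sin(a),zc])-[350,120])*8+4
        cv2.circle(b,tuple(int(x) for x in u),2,c,-1)
cv2.imwrite("pics/s17.png",b)
w=read_camera("wrist"); cv2.imwrite("pics/w17.png",cv2.resize(w[120:320,240:440,::-1],None,fx=3,fy=3,interpolation=cv2.INTER_CUBIC))
t=read_camera("top")[150:220,380:450,::-1]; b=cv2.resize(t,None,fx=8,fy=8,interpolation=cv2.INTER_CUBIC)
for zc,r,c in ((p[2]-.063,.023,(0,0,255)),(p[2]-.008,.03,(0,255,0)),(.093,.045,(255,0,0))):
    for a in np.arange(0,6.28,.2):
        u=(proj("top",[p[0]+r*np.cos(a),p[1]+r*np.sin(a),zc])-[380,150])*8+4
        cv2.circle(b,tuple(int(x) for x in u),2,c,-1)
cv2.imwrite("pics/t17.png",b)
```

```text
t 22.525 p [ 0.5769 -0.0882  0.1758] x [-0.1569  0.9876  0.0001] z [-0.      0.0001 -1.    ] f [ 0.4823  0.2618 -1.6152] gap 0.012130153390417672 q [-0.277   0.4236 -0.0565  1.0908  0.     -0.4345]
```

View pics/s17.png

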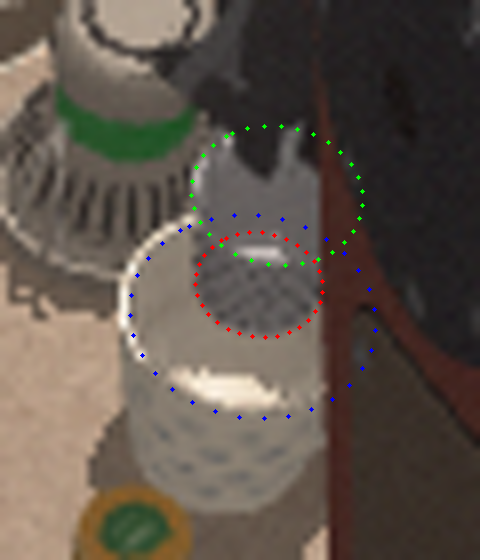

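View pics/t17.png

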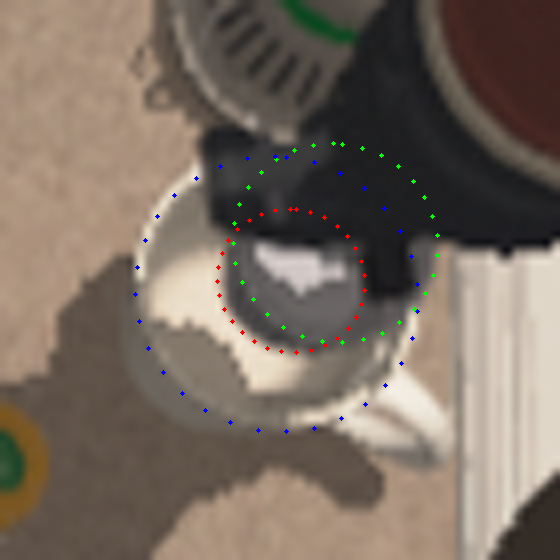

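View pics/w17.png

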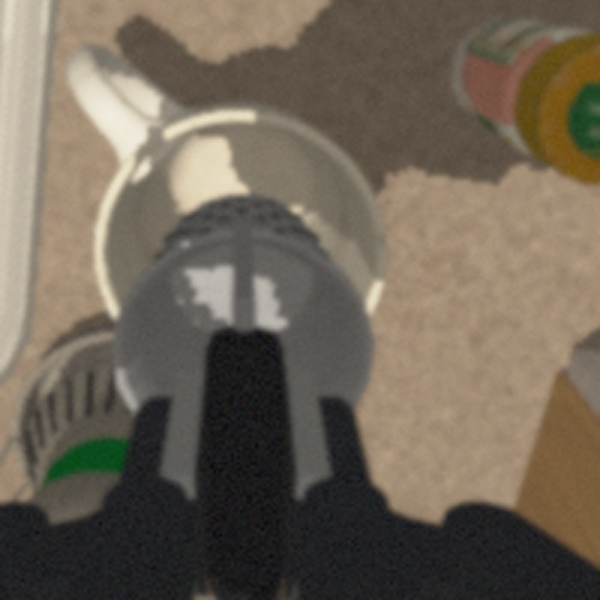

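The scene and top overlays show the infuser's bottom matching its expected outline within about 2 mm, centred over the mug. The rim gap works out at about 20 mm. The door is shut and nothing else has moved, so I'm handing in.

Run:
```python
from h import *
st(); print(job_done())
```

```text
t 22.675 p [ 0.577  -0.0882  0.1759] x [-0.1569  0.9876 -0.0001] z [ 0.0002 -0.0001 -1.    ] f [-0.4291  0.4609 -1.9616] gap 0.01187883343945642 q [-0.2769  0.4234 -0.0564  1.0908  0.     -0.4345]
the job is handed in; nothing more can be done
None
```

I pushed the cupboard door shut, lifted the steel infuser by its grip bar and carried it over the jars. I handed the job in at 22.7 s, with the infuser held upright over the middle of the mug.

**Last checks**
- **Door:** the push peaked at about 7 N, then dropped to zero as the catch took it. The later top view shows the door flush with the cupboard front.
- **Infuser:** the grip was steady at a 12 mm gap. Its bottom is at about z = 0.113 m, roughly 20 mm above the mug's rim, and within about 2 mm of the mug's centre in all three views.
- **Bystanders:** the mug, jars, glass and tin look unmoved in the pictures.

**What went wrong or disagreed**
- **Fingertips:** shut, they end about 20 mm behind the TCP, not 17 mm ahead as stated. My first push therefore dragged the door by its top edge (about 7 N) and slid over it. I backed out, pushed lower, and used the measured offset for the grasp.
- **Refused call:** one move call was refused because its rows had no "turn" key. I resent it complete.
- **Cameras:** the wrist camera reads about 3 to 4 mm off from the fixed cameras in one direction. The top and scene views differ by about 3 mm on where the mug stands, so I aimed between them.

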